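Tighten the clamp nut of a drilling jig

TASK

The big hex nut that holds the clamp strap of the wooden drilling jig is loose. Turn it clockwise by hand until it is finger-tight, which is when the dot on its top comes over the washer's tab; then use the large open-ended wrench, the one that fits, to tighten it by one more flat (a sixth of a turn clockwise; the washer turns along). Lay the wrench gently back flat on the rubber mat, and leave the small wrench and everything else where they are.

Things in the scene. Friction and masses are not known exactly. Their poses are not given: they have to be found in the camera images.
- jig: Wooden drilling jig, fixed: plywood base 280 x 200 x 20 mm with blank, packing block and fence on it, none above 65 mm. Across them a dark steel clamp strap 180 (jig x) x 56 mm, top 74 mm above the bench; an upright 24 mm stud through its middle ends 120 mm above the bench. Origin: on the stud's axis, at the bench surface; z up.
- hex_nut: Steel hex nut, captive on the stud: 46 mm across flats, 53 across corners, 30 high, underside 80 mm and top 110 mm above the bench. Only turns about the stud's axis, never rises or sinks. Origin: on the axis, at its underside; z up. Corners lie along its own +x, -x and every 60 degrees from there (flats face 30, 90, 150.. degrees from x). A small black dot is on top at the -x corner.
- nut_run (a joint): Turn of the nut relative to the washer under it, rad, growing clockwise seen from above; 0 = finger-tight, dot over the washer's tab; starts at -0.9 to -1.9. It takes 0.4 N m of friction to turn and stays where left. At 0 it meets a stop: turned on from there, the washer turns along.
- washer (a joint): Turn of the washer, rad, growing clockwise seen from above; 0 at the start, one flat = 1.05. It moves only when the finger-tight nut is turned on, against 1.4 N m of friction, and stays where left. The washer: steel disc 68 mm across, 74 to 78 mm above the bench, with a tab 14 mm wide reaching 56 mm out from the axis, pointing along the jig's -x at the start.
- wrench: The larger of two open-ended steel wrenches, loose, flat on the mat: 217 mm long, 14 thick, 0.3 to 0.5 kg. Origin: under the centre of the jaw, on the underside; on the nut's axis when fully on. z up, -x along the handle. Jaw 50 mm wide, prongs reach 32 mm past the origin and flare at the tips, throat 29 mm behind it, head 92 mm wide. Play on the nut about 0.18 rad either way.
- wrench_grip (a point): Point on the large wrench's handle, 105 mm behind the jaw's centre (own x = -105 mm), at mid-thickness, 7 mm above the underside. Axes as wrench. The handle is a flat bar 22 mm wide and 14 mm thick as far as x = -185 mm; nearer the jaw than x = -75 mm it widens into the head.
- small_wrench: The small open-ended wrench, loose, beside the large one on the mat: 180 mm long, jaw 27 mm, handle 16 mm wide and 14 mm thick. Does not fit. Leave it. Origin: under the centre of its jaw; own -x along the handle.
- mat: Black rubber mat, fixed, 270 (own x) x 260 (own y) x 4 mm, on which the wrenches lie. Origin: centre of its underside, at the bench surface.
- spare_washer: Loose bystander: steel washer 44 mm across, 6 mm thick, on the jig's base board. Leave it.
- offcut: Loose bystander: wooden offcut 70 x 40 x 22 mm, lying flat. Leave it.
- mallet: Loose bystander: hammer, 260 mm long. Leave it.
- glue: Loose bystander: white bottle 60 mm across and 160 mm high, standing. Leave it.
- dust_brush: Loose bystander: brush, 200 mm long. Leave it.
- tape_measure: Loose bystander: grey case 70 x 60 x 35 mm. Leave it.
- turned_leg: Loose bystander: wooden rod, 32 mm across, 170 mm long, lying. Leave it.

How it is judged:
By the outcome, as a careful person would: the job done as asked, in the order asked, and still so for the second after the job is handed in, with the robot touching nothing.
It also fails if it takes over 72 s, if anything falls off the work surface, if the arm or the gripper's body presses on something with over 40 N, if the wrist force passes 120 N, or if a joint passes its speed limit or range.

ROBOT

A 6-joint arm with a two-finger parallel gripper is mounted at the origin on the work surface. World frame = base frame: x ahead of the robot, y to its left, z up, the work surface at z = 0. Lengths are in mm, angles in degrees, forces in N, time in s.
With the tool pointing down it reaches from about 300 to 850 mm from the base axis. Payload 4.2 kg.
Tool frame: the origin (TCP) lies at the centre of the arm's flange, where the gripper is bolted on; the fingertips stand 191 mm ahead of it and the grasp point (between the pads) lies 172 mm ahead of it; y points along the fingers, x is the direction in which the jaws open and shut, and the axes are right-handed (so a half turn about y gives the same grasp; the last joint's range is limited). The gripper opens to 91 mm and grips with 3 to 60 N. Pads are 32 mm wide; open, the fingers measure 118 mm over their backs; the gripper's body (76 mm by 178 mm) begins 60 mm behind the grasp point.
Start: joints at [63.14, 18.312, 89.639, -0, 72.044, -1.146], TCP at [249.48, 518.056, 404.776] pointing down, gripper open.
Joint ranges: [-177.97, 177.97], [-48.28, 115.42], [12.27, 149.76], [-77.06, 257.06], [2.81, 150.46], [-146.56, 146.56]. Speed limits (degrees/s): [147.25, 147.25, 180, 180, 180, 180].

INTERFACE

Orientations are given as [roll, pitch, yaw] about the fixed x, y, z axes, in that order (R = Rz(yaw) Ry(pitch) Rx(roll)).
In Python, from workcell import env gives the robot as it stands.
- The arm moves only by the tool carry_out, never from a script. Its argument "increments" is a list of rows, each a list of 3 entries, a list of its own where there are three numbers: the turn, a rotation vector about the tool's x, y, z in rad, then the shift along the tool's x, y, z in mm, then the closure, from 0 (fully open) to 1 (shut). In form: [[[wx, wy, wz], [dx, dy, dz], claw], ...]. A call has 1 to 10 rows; each row is the pose to reach, as a shift and turn from the pose commanded when the call began, along the tool's axes at that moment; what a row does not reach only later rows make up. A row lasts 1/12 s, in which the tool goes at most 41.7 mm and 7.16 degrees, less where a joint would pass 70% of its speed; a pose out of reach is approached as far as the arm can. A call with a gripper value outside its range is refused whole. The fingers move at their own pace and stop on an object; "force" is the grip in N (left out, the last holds). Time passes only in rows, so rows that repeat a pose let the fingers close. It gives the time, the measured TCP pose, the force and the opening at its end, in the units of the state.
- env.state(): the state, without advancing time (a new reading comes with each control period).
- env.grab_frame(name): name is "scene" or "side" or "wrist"; returns a dict with "frame" (400x640x3 uint8, blue, green, red), "z_map" (400x640 float32, mm along the optical axis (not along the pixel's ray), 0 where there is no reading), "camera_matrix" (3x3 intrinsics, pixels), "rvec" (rotation vector, rad) and "tvec" (3), from world to camera coordinates, as OpenCV has them; the wrist camera has in their place "hand_eye" (4x4, takes a point from camera to tool coordinates, whose origin is the TCP and whose axes are the tool frame's). Camera axes: x right, y down, z forward; pixel columns grow to the right and rows downward; lengths in mm; the calibration is good to about 2 mm. A picture is of the moment at which its call begins: read the wrist's pose just before it.
- env.job_done(): hands the job in, once; it reports no verdict.
The state is a dict: "time_s": time; "qpos": joint angles; "qvel": joint speeds; "effort": joint torques, N m; "ee_pos": TCP position; "ee_rot": TCP orientation; "force": force on the tool from outside, world axes, zero at the start; "torque": the same for the moment, N m; "gripper_width": finger opening in mm.
Only numpy, scipy, OpenCV 4.12 (cv2) and the standard library are available. Lean on these libraries where they do the work, as an engineer would, in place of code of your own. Each camera call takes 0.05 s, during which the arm holds its last target. There are 200 camera calls.

## Working session

There is one attempt and no reset: what is moved stays moved. The work goes in short steps, Python scripts to look and compute and a tool call to move; the robot and the scene stay as the last step left them, time stands still between calls to the robot, and variables do not carry over. Pictures are saved under pics/ and viewed, about 8 in all and at most 12, crops included, and the job is handed in when it is done.

Besides the shell and the picture viewer there is one more tool, called after "Request:" by a JSON object that holds its "api" and its "payload". carry_out: Moves the arm, as the interface text tells. Its arguments: {"type":"object","properties":{"increments":{"type":"array","items":{"type":"array"}},"force":{"type":"number"}},"required":["increments"]}

```bash
ls; mkdir -p pics; cat > h.py <<'E'
import numpy as np, cv2
from scipy.spatial.transform import Rotation as R
from workcell import env
def grab(n):
    s=env.state(); f=env.grab_frame(n)
    if n=="wrist":
        T=np.eye(4); T[:3,:3]=R.from_euler('xyz',s['ee_rot'],degrees=True).as_matrix(); T[:3,3]=s['ee_pos']
        f['c2w']=T@np.array(f['hand_eye'])
    else:
        M=np.eye(4); M[:3,:3]=cv2.Rodrigues(np.array(f['rvec'],float))[0]; M[:3,3]=np.ravel(f['tvec']); f['c2w']=np.linalg.inv(M)
    return f
def cloud(f):
    K=f['camera_matrix']; z=f['z_map']; v,u=np.indices(z.shape)
    P=np.stack([(u-K[0,2])/K[0,0]*z,(v-K[1,2])/K[1,1]*z,z],-1)
    W=P@f['c2w'][:3,:3].T+f['c2w'][:3,3]; W[z==0]=np.nan; return W
def topdown(f,x0,x1,y0,y1,s,zlo=-20,zhi=300):
    """image: rows = x descending, cols = y descending; s px per mm"""
    W=cloud(f); im=np.zeros((int((x1-x0)*s),int((y1-y0)*s),3),np.uint8); h=np.full(im.shape[:2],np.nan)
    m=np.isfinite(W[...,0])&(W[...,2]>zlo)&(W[...,2]<zhi); p=W[m]; c=f['frame'][m]
    o=np.argsort(p[:,2]); p=p[o]; c=c[o]
    r=((x1-p[:,0])*s).astype(int); q=((y1-p[:,1])*s).astype(int)
    k=(r>=0)&(r<im.shape[0])&(q>=0)&(q<im.shape[1]); im[r[k],q[k]]=c[k]; h[r[k],q[k]]=p[k,2]
    return im,h
E
python3 - <<'E'
from h import *
print(env.state())
a=grab('scene');b=grab('side');c=grab('wrist')
for n,f in zip(('scene','side','wrist'),(a,b,c)):
    np.savez('pics/'+n+'0.npz',**f); cv2.imwrite('pics/%s0.png'%n,f['frame']); print(n,f['c2w'].round(2).tolist(),f['camera_matrix'][0,0])
E
```

```text
pics
{'time_s': 0.0, 'qpos': array([ 6.31382786e+01,  1.83538303e+01,  8.97067810e+01, -3.57320669e-04,
        7.20432381e+01, -1.14608108e+00]), 'qvel': array([-0.0019379 , -0.06458302, -0.03760163,  0.10882367,  0.11995294,
        0.00866856]), 'effort': array([-2.13490152e-03, -4.12472141e+01, -2.31973833e+01,  7.24557554e-02,
        4.58191254e-02, -1.75008190e-04]), 'ee_pos': array([249.42577759, 517.90986257, 403.89547876]), 'ee_rot': array([-89.9982625 ,   0.10383539,  64.28447168]), 'force': array([-0.11992211,  0.60147463, -0.3175797 ]), 'torque': array([-0.02923386, -0.01724586, -0.0031357 ]), 'gripper_width': 91.4824848193512}
scene [[-0.73, 0.48, -0.48, 1097.42], [0.68, 0.53, -0.5, 494.14], [0.01, -0.7, -0.72, 886.24], [0.0, 0.0, 0.0, 1.0]] 376.9172349037217
side [[0.86, -0.25, 0.45, 10.79], [-0.51, -0.46, 0.73, -975.8], [0.02, -0.85, -0.52, 722.41], [0.0, 0.0, 0.0, 1.0]] 515.0742205392248
wrist [[0.44, 0.86, 0.26, 172.4], [0.9, -0.42, -0.13, 554.9], [-0.0, 0.29, -0.96, 382.85], [0.0, 0.0, 0.0, 1.0]] 317.4971230909431
```

View pics/scene0.png

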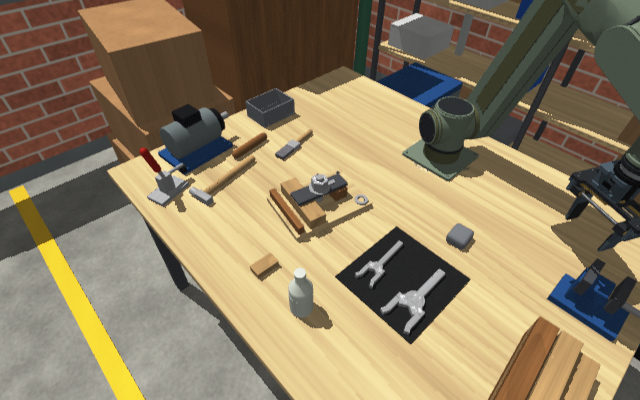

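View pics/side0.png

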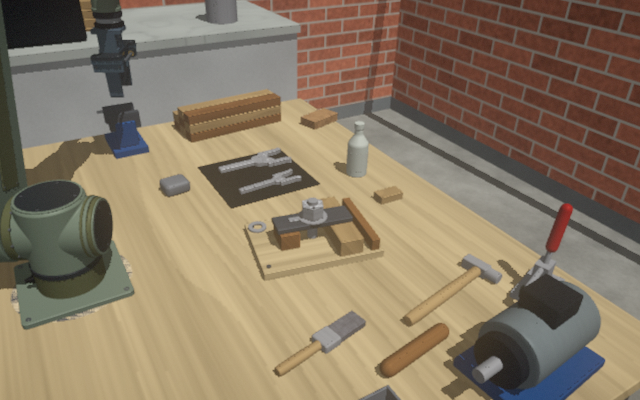

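The scene view shows the stud and nut at (320,183), the large wrench with its head near (412,303) and handle end near (442,272), and the small wrench at (380,262). The side view shows the nut at (313,210) and the wrenches near (255,165).

```bash
python3 - <<'E'
from h import *
a=dict(np.load('pics/scene0.npz'));b=dict(np.load('pics/side0.npz'))
W=cloud(a);V=cloud(b)
for u,v in [(320,183),(412,303),(442,272),(435,283),(380,262),(361,200),(300,290),(459,235),(398,228),(337,276)]: print('sc',u,v,W[v,u].round())
for u,v in [(313,210),(312,200),(257,226),(262,160),(222,169),(245,190)]: print('sd',u,v,V[v,u].round())
# orient mosaics
s=2
c=W[183,320]
for n,f in (('sc',a),('sd',b)):
    im,h=topdown(f,c[0]-150,c[0]+150,c[1]-150,c[1]+150,1.3); cv2.imwrite('pics/jt_%s.png'%n,im)
    w=W[283,435]
# wrench points: above mat 8..25mm
    im2,h2=topdown(f,w[0]-150,w[0]+150,w[1]-150,w[1]+150,1.3); cv2.imwrite('pics/wt_%s.png'%n,im2)
ims=[cv2.resize(cv2.imread('pics/%s.png'%n),(390,290)) for n in ('jt_sc','jt_sd','wt_sc','wt_sd')]
cv2.imwrite('pics/mos.png',np.vstack([np.hstack(ims[:2]),np.hstack(ims[2:])]));print(c,w)
E
```

```text
sc 320 183 [ 519. -104.  109.]
sc 412 303 [584. 310.  17.]
sc 442 272 [446. 309.  15.]
sc 435 283 [490. 316.  16.]
sc 380 262 [548. 172.  17.]
sc 361 200 [408. -27.  18.]
sc 300 290 [807. 134. 116.]
sc 459 235 [315. 273.  35.]
sc 398 228 [398. 121.  -1.]
sc 337 276 [661. 117.   2.]
sd 313 210 [ 498. -146.  110.]
sd 312 200 [ 507. -124.  121.]
sd 257 226 [413. -25.  22.]
sd 262 160 [575. 293.  18.]
sd 222 169 [449. 296.  18.]
sd 245 190 [461. 157.  15.]
[ 518.95743789 -104.46776076  109.26543469] [489.96120624 315.85069475  16.01807932]
```

View pics/mos.png

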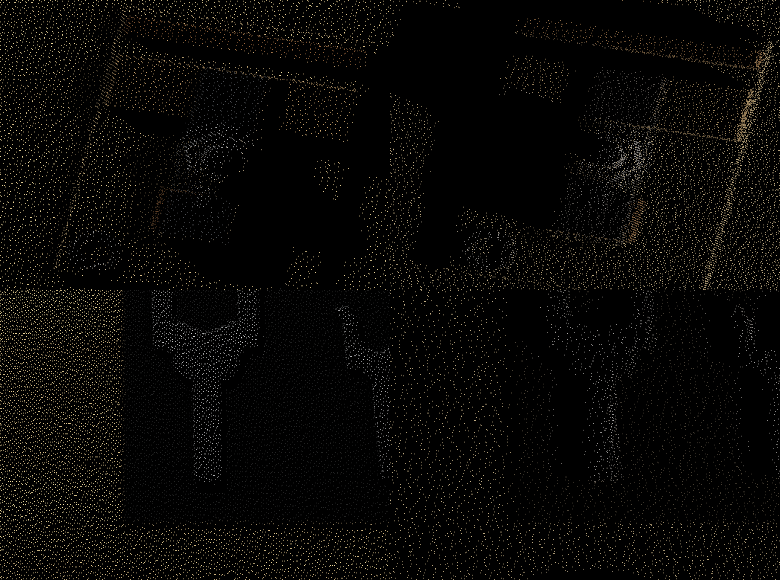

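The mosaic is sparse but places things roughly: nut near (507,-124), and the large wrench with its jaw near (600,308) and handle toward the base. Next, a look from above the nut.

Request:
{"api": "carry_out", "payload": {"increments": [[[0, 0, 0], [-466, -20, -511], 0], [[0, 0, 0], [-466, -20, -511], 0], [[0, 0, 0], [-466, -20, -511], 0], [[0, 0, 0], [-466, -20, -511], 0], [[0, 0, 0], [-466, -20, -511], 0], [[0, 0, 0], [-466, -20, -511], 0], [[0, 0, 0], [-466, -20, -511], 0], [[0, 0, 0], [-466, -20, -511], 0], [[0, 0, 0], [-466, -20, -511], 0], [[0, 0, 0], [-466, -20, -511], 0]]}}

```text
time_s: 0.98
ee_pos: [405.0, 129.7, 416.9]
ee_rot: [-90.0, -0.0, 64.3]
force: [0.9, 0.0, 0.7]
gripper_width: 91.1
```

Request:
{"api": "carry_out", "payload": {"increments": [[[0, 0, 0], [-182, 0, -201], 0], [[0, 0, 0], [-182, 0, -201], 0], [[0, 0, 0], [-182, 0, -201], 0], [[0, 0, 0], [-182, 0, -201], 0], [[0, 0, 0], [-182, 0, -201], 0], [[0, 0, 0], [-182, 0, -201], 0], [[0, 0, 0], [-182, 0, -201], 0], [[0, 0, 0], [-182, 0, -201], 0], [[0, 0, 0], [-182, 0, -201], 0]]}}

```text
time_s: 1.73
ee_pos: [507.2, -120.4, 416.1]
ee_rot: [-89.9, -0.0, 64.1]
force: [-0.4, 0.3, 0.1]
gripper_width: 91.0
```

```bash
python3 - <<'E'
from h import *
print(env.state()['ee_pos'],env.state()['ee_rot'],env.state()['qpos'].round(1))
f=grab('wrist'); np.savez('pics/w1.npz',**f); cv2.imwrite('pics/w1.png',f['frame']); W=cloud(f)
zz=W[...,2]
m=(zz>116)&(zz<124); m2=(zz>107)&(zz<113)
p=W[m]; p=p[np.hypot(p[:,0]-507,p[:,1]+124)<50]; print('stud',len(p),p.mean(0),np.median(p,0),p.min(0),p.max(0))
E
```

```text
[ 507.17963265 -120.41077463  416.07836348] [-8.98978981e+01 -1.56265383e-02  6.41441949e+01] [-14.6  13.1  95.4   0.   71.7 -78.8]
stud 495 [ 504.20357395 -120.7071426   118.63238853] [ 504.1376688  -120.63888065  118.67686401] [ 492.86704179 -132.26918662  116.09766457] [ 515.6963877  -109.63676114  120.86471203]
```

View pics/w1.png

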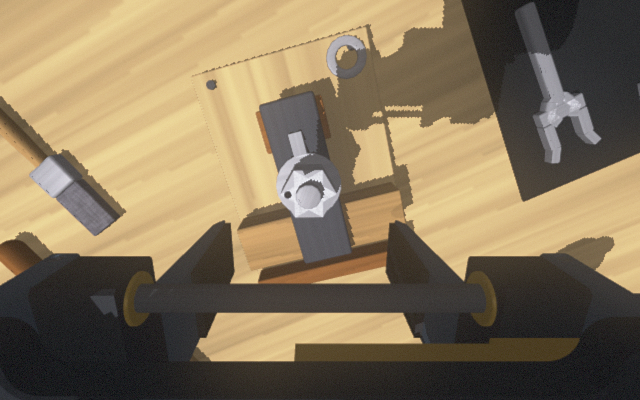

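The view shows the stud at (309,194), the black dot at (288,195), the washer tab tip at (295,138), the spare washer at (346,56) and the small wrench at upper right. Next I'll compute the angles.

```bash
cat >> h.py <<'E'
def onplane(f,u,v,z):
    K=f['camera_matrix']; d=f['c2w'][:3,:3]@np.array([(u-K[0,2])/K[0,0],(v-K[1,2])/K[1,1],1.]); o=f['c2w'][:3,3]
    return o+d*(z-o[2])/d[2]
def nutmeas(f,c):
    """nut corner angle mod 60, dot angle, tab angle (deg, world) about c"""
    W=cloud(f); Z=W[...,2]; r=np.hypot(W[...,0]-c[0],W[...,1]-c[1]); th=np.degrees(np.arctan2(W[...,1]-c[1],W[...,0]-c[0]))
    g=f['frame'].max(2)
    m=(abs(Z-109.5)<3)&(r<30)&(r>12)
    P=np.stack([W[m][:,0]-c[0],W[m][:,1]-c[1]],1)
    best=min(((np.abs(max(np.percentile(P@[np.cos(a),np.sin(a)],99) for a in np.radians(t+30+60*np.arange(6)))),t) for t in np.arange(0,60,.5)))
    d=m&(g<90)&(r<26); t=(abs(Z-77)<3.5)&(r>37)&(r<58)
    am=lambda k: np.degrees(np.arctan2(np.sin(np.radians(th[k])).mean(),np.cos(np.radians(th[k])).mean())) if k.any() else None
    return dict(corner=best,dot=am(d),nd=int(d.sum()),tab=am(t),nt=int(t.sum()),nutc=(P.min(0)+P.max(0))/2)
E
python3 - <<'E'
from h import *
f=dict(np.load('pics/w1.npz')); c=(504.2,-120.9)
print(nutmeas(f,c))
for n,u,v,z in(('dot',288,195,110),('tab',295,138,78),('stud',309.5,194,120)):
    p=onplane(f,u,v,z); print(n,p.round(1),np.degrees(np.arctan2(p[1]-c[1],p[0]-c[0])),np.hypot(p[1]-c[1],p[0]-c[0]))
W=cloud(f)
m=(abs(W[...,2]-73)<3); q=W[m][:,:2]; q=q[np.hypot(*(q-c).T)<110]; print('strap',cv2.minAreaRect(q.astype(np.float32)))
cv2.imwrite('pics/w1c.png',cv2.resize(f['frame'][110:240,240:380],None,fx=4,fy=4,interpolation=cv2.INTER_CUBIC))
E
```

```text
{'corner': (np.float64(22.873348073426012), np.float64(3.5)), 'dot': np.float64(-117.175248121416), 'nd': 27, 'tab': np.float64(167.6040217301147), 'nt': 546, 'nutc': array([ 0.50545266, -0.12574963])}
dot [ 497.3 -138.1  110. ] -111.9999831485839 18.546234728063578
tab [ 455.5 -111.3   78. ] 168.87254626829804 49.60886517312986
stud [ 502.6 -118.3  120. ] 122.27346623711877 3.084070569171373
strap ((504.682861328125, -121.22796630859375), (66.62572479248047, 179.34188842773438), 78.36952209472656)
```

View pics/w1c.png

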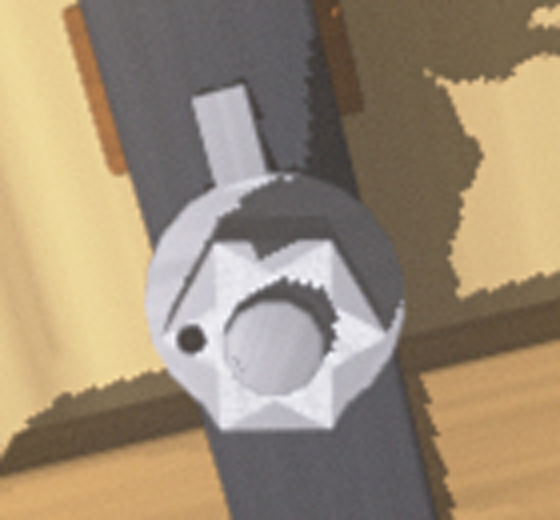

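Request:
{"api": "carry_out", "payload": {"increments": [[[0, 0.54, 0], [-1.7, 60, 2.2], 0], [[0, 0.54, 0], [-1.7, 60, 2.2], 0], [[0, 0.54, 0], [-1.7, 60, 2.2], 0], [[0, 0.54, 0], [-1.7, 60, 2.2], 0], [[0, 0.54, 0], [-1.7, 60, 2.2], 0], [[0, 0.54, 0], [-1.7, 85, 2.2], 0], [[0, 0.54, 0], [-1.7, 110, 2.2], 0], [[0, 0.54, 0], [-1.7, 130, 2.2], 0], [[0, 0.54, 0], [-1.7, 140, 2.2], 0], [[0, 0.54, 0], [-1.7, 140, 2.2], 0]]}}

```text
time_s: 2.62
ee_pos: [503.4, -118.6, 275.0]
ee_rot: [-89.8, 0.2, 33.4]
force: [-0.7, -0.4, -0.8]
gripper_width: 91.5
```

Request:
{"api": "carry_out", "payload": {"increments": [[[0, 0, 0], [0, 0, 0], 0.4], [[0, 0, 0], [0, 0, 0], 0.7], [[0, 0, 0], [0, 0, 0], 0.7], [[0, 0, 0], [0, 0, 0], 0.7], [[0, 0, 0], [0, 0, 0], 0.7], [[0, 0, 0], [0, 0, 0], 0.7]], "force": 20}}

```text
time_s: 3.12
ee_pos: [504.5, -120.1, 277.3]
ee_rot: [-90.0, -0.0, 33.3]
force: [-0.2, 0.0, 0.2]
gripper_width: 53.7
```

```bash
python3 - <<'E'
from h import *
s=env.state(); print({k:np.round(s[k],2) for k in('ee_pos','ee_rot','force','torque','gripper_width','time_s','qpos')})
f=grab('wrist'); print(nutmeas(f,(504.5,-121)))
E
```

```text
{'ee_pos': array([ 504.46, -120.14,  277.3 ]), 'ee_rot': array([-9.004e+01, -4.000e-02,  3.334e+01]), 'force': array([-0.15,  0.05,  0.25]), 'torque': array([-0.05,  0.04,  0.02]), 'gripper_width': np.float64(53.67), 'time_s': np.float64(3.12), 'qpos': array([-1.4670e+01,  2.0060e+01,  1.0748e+02,  1.0000e-02,  5.2410e+01,
       -4.8010e+01])}
{'corner': (np.float64(26.05508579210644), np.float64(37.0)), 'dot': np.float64(118.77099015040943), 'nd': 30, 'tab': np.float64(166.50921486335764), 'nt': 1089, 'nutc': array([-1.72776437,  1.82913513])}
```

Request:
{"api": "carry_out", "payload": {"increments": [[[0, 0, 0], [0, 1, 0], 0.7], [[0, 0, 0], [0, 1, 0], 0.7], [[0, 0, 0], [0, 1, 0], 0.7], [[0, 0, 0], [0, 1, 0], 0.7]], "force": 20}}

```text
time_s: 3.5
ee_pos: [505.0, -119.8, 276.9]
ee_rot: [-90.1, -0.1, 33.4]
force: [1.1, 1.8, 6.4]
gripper_width: 46.5
```

Request:
{"api": "carry_out", "payload": {"increments": [[[0, 0.12, 0], [0, 0, 0], 0.7], [[0, 0.24, 0], [0, 0, 0], 0.7], [[0, 0.36, 0], [0, 0, 0], 0.7], [[0, 0.48, 0], [0, 0, 0], 0.7], [[0, 0.6, 0], [0, 0, 0], 0.7], [[0, 0.72, 0], [0, 0, 0], 0.7], [[0, 0.84, 0], [0, 0, 0], 0.7], [[0, 0.96, 0], [0, 0, 0], 0.7], [[0, 1.08, 0], [0, 0, 0], 0.7], [[0, 1.2, 0], [0, 0, 0], 0.7]]}}

```text
time_s: 4.33
ee_pos: [506.6, -119.8, 277.0]
ee_rot: [-89.7, -0.4, -35.7]
force: [7.9, 3.3, 1.0]
gripper_width: 46.0
```

```bash
python3 - <<'E'
from h import *
f=grab('wrist'); s=env.state(); print({k:np.round(s[k],2) for k in('ee_pos','ee_rot','force','torque','gripper_width','time_s')})
cv2.imwrite('pics/w2.png',f['frame'])
E
```

```text
{'ee_pos': array([ 506.64, -119.83,  276.96]), 'ee_rot': array([-89.72,  -0.4 , -35.99]), 'force': array([5.92, 1.23, 0.89]), 'torque': array([ 0.29, -0.91,  0.04]), 'gripper_width': np.float64(46.43), 'time_s': np.float64(4.38)}
```

Request:
{"api": "carry_out", "payload": {"increments": [[[0, 0.04, 0], [0, 0, 0], 0.7], [[0, 0.06, 0], [0, 0, 0], 0.7], [[0, 0.06, 0], [0, 0, 0], 0.7]]}}

```text
time_s: 4.63
ee_pos: [506.7, -119.9, 277.0]
ee_rot: [-89.7, -0.4, -38.9]
force: [6.9, 2.8, 0.7]
gripper_width: 45.9
```

```bash
python3 - <<'E'
from h import *
s=env.state(); print({k:np.round(s[k],2) for k in('ee_pos','ee_rot','force','torque')})
E
```

```text
{'ee_pos': array([ 506.68, -119.91,  276.97]), 'ee_rot': array([-89.7 ,  -0.39, -38.87]), 'force': array([6.87, 2.82, 0.65]), 'torque': array([ 0.44, -1.06,  0.23])}
```

Request:
{"api": "carry_out", "payload": {"increments": [[[0, 0.02, 0], [0, 0, 0], 0.7], [[0, 0.03, 0], [0, 0, 0], 0.7], [[0, 0.03, 0], [0, 0, 0], 0.7]]}}

```text
time_s: 4.88
ee_pos: [506.7, -119.9, 277.0]
ee_rot: [-89.7, -0.4, -40.6]
force: [7.3, 3.4, -0.1]
gripper_width: 46.1
```

```bash
python3 - <<'E'
from h import *
s=env.state(); print({k:np.round(s[k],2) for k in('ee_pos','ee_rot','force','torque')})
f=grab('wrist'); cv2.imwrite('pics/w3.png',cv2.resize(f['frame'][100:300,220:420],None,fx=3,fy=3,interpolation=cv2.INTER_CUBIC));np.savez('pics/w3.npz',**f)
print(nutmeas(f,(504.5,-121)))
E
```

```text
{'ee_pos': array([ 506.71, -119.92,  276.98]), 'ee_rot': array([-89.69,  -0.4 , -40.56]), 'force': array([ 7.3 ,  3.36, -0.15]), 'torque': array([ 0.44, -1.  ,  0.34])}
{'corner': (np.float64(23.683760736499842), np.float64(51.0)), 'dot': np.float64(40.45720361214572), 'nd': 265, 'tab': np.float64(-2.058324172760291), 'nt': 416, 'nutc': array([3.78002032, 4.3651135 ])}
```

View pics/w3.png

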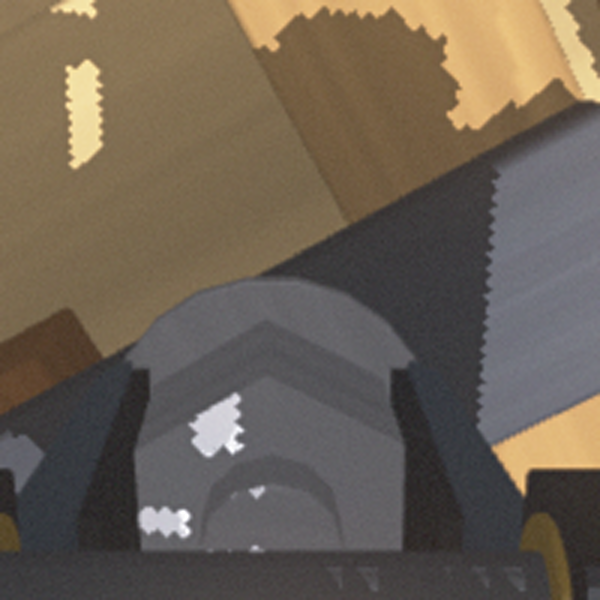

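The fingers sit flat on the nut with one corner between them. The dot is hidden, and by the finger yaw about 1° is left. I'll creep on and watch the moment.

Request:
{"api": "carry_out", "payload": {"increments": [[[0, 0.02, 0], [0, 0, 0], 0.7], [[0, 0.02, 0], [0, 0, 0], 0.7]]}}

```text
time_s: 5.1
ee_pos: [506.8, -119.9, 277.0]
ee_rot: [-89.7, -0.4, -41.7]
force: [6.1, 2.9, 0.8]
gripper_width: 46.2
```

```bash
python3 - <<'E'
from h import *
s=env.state(); print({k:np.round(s[k],2) for k in('ee_pos','ee_rot','force','torque')})
E
```

```text
{'ee_pos': array([ 506.75, -119.93,  276.98]), 'ee_rot': array([-89.68,  -0.4 , -41.72]), 'force': array([6.14, 2.86, 0.75]), 'torque': array([ 0.29, -1.08,  0.27])}
```

Request:
{"api": "carry_out", "payload": {"increments": [[[0, 0.02, 0], [0, 0, 0], 0.7], [[0, 0.02, 0], [0, 0, 0], 0.7]]}}

```text
time_s: 5.27
ee_pos: [506.8, -120.0, 277.0]
ee_rot: [-89.7, -0.4, -42.9]
force: [7.4, 2.6, 0.1]
gripper_width: 46.0
```

```bash
python3 - <<'E'
from h import *
s=env.state(); print({k:np.round(s[k],2) for k in('ee_pos','ee_rot','force','torque')})
E
```

```text
{'ee_pos': array([ 506.76, -119.95,  276.97]), 'ee_rot': array([-89.68,  -0.39, -42.86]), 'force': array([7.42, 2.55, 0.09]), 'torque': array([ 0.37, -1.06,  0.26])}
```

Request:
{"api": "carry_out", "payload": {"increments": [[[0, 0.015, 0], [0, 0, 0], 0.7], [[0, 0.015, 0], [0, 0, 0], 0.7]]}}

```text
time_s: 5.43
ee_pos: [506.8, -119.9, 277.0]
ee_rot: [-89.7, -0.4, -43.6]
force: [7.5, 2.5, 1.1]
gripper_width: 46.5
```

```bash
python3 - <<'E'
from h import *
s=env.state(); print({k:np.round(s[k],2) for k in('ee_pos','ee_rot','force','torque')})
E
```

```text
{'ee_pos': array([ 506.78, -119.93,  276.98]), 'ee_rot': array([-89.69,  -0.4 , -43.61]), 'force': array([7.51, 2.52, 1.14]), 'torque': array([ 0.48, -1.1 ,  0.77])}
```

Request:
{"api": "carry_out", "payload": {"increments": [[[0, 0.015, 0], [0, 0, 0], 0.7], [[0, 0.015, 0], [0, 0, 0], 0.7]]}}

```text
time_s: 5.6
ee_pos: [506.7, -120.0, 277.0]
ee_rot: [-89.7, -0.4, -44.4]
force: [6.1, 2.4, 0.2]
gripper_width: 46.4
```

```bash
python3 - <<'E'
from h import *
s=env.state(); print({k:np.round(s[k],2) for k in('ee_pos','ee_rot','force','torque')})
E
```

```text
{'ee_pos': array([ 506.72, -120.  ,  277.  ]), 'ee_rot': array([-89.72,  -0.41, -44.42]), 'force': array([6.05, 2.41, 0.15]), 'torque': array([ 0.33, -1.03,  1.04])}
```

The moment jumped from 0.27 to 1.04 N m, which is the stop, so the nut is finger-tight. I'll release, rise and look.

Request:
{"api": "carry_out", "payload": {"increments": [[[0, 0, 0], [0, 0, 0], 0], [[0, 0, 0], [0, 0, 0], 0], [[0, 0, 0], [0, 0, 0], 0], [[0, 0, 0], [0, -35, 0], 0], [[0, 0, 0], [0, -70, 0], 0], [[0, 0, 0], [0, -105, 0], 0], [[0, 0, 0], [0, -140, 0], 0], [[0, 0, 0], [0, -140, 0], 0]]}}

```text
time_s: 6.27
ee_pos: [505.2, -120.5, 422.7]
ee_rot: [-89.6, -0.6, -44.6]
force: [1.0, 0.4, 0.7]
gripper_width: 90.9
```

```bash
python3 - <<'E'
from h import *
s=env.state(); print({k:np.round(s[k],2) for k in('ee_pos','ee_rot','force','torque')})
f=grab('wrist'); np.savez('pics/w4.npz',**f); 
W=cloud(f); Z=W[...,2]; m=(Z>117.5)&(Z<123)&(np.hypot(W[...,0]-504,W[...,1]+121)<20); p=W[m]; print('stud',(p.min(0)+p.max(0))/2,p.mean(0))
print(nutmeas(f,(504.5,-121)))
a=cv2.resize(f['frame'][110:260,230:400],None,fx=4,fy=4,interpolation=cv2.INTER_CUBIC); cv2.imwrite('pics/w4.png',a)
E
```

```text
{'ee_pos': array([ 505.23, -120.47,  422.66]), 'ee_rot': array([-89.63,  -0.64, -44.6 ]), 'force': array([1.04, 0.4 , 0.72]), 'torque': array([-0.1 ,  0.04,  0.  ])}
stud [ 505.02794048 -120.53755351  119.09853663] [ 505.22950012 -120.37165646  118.89040942]
{'corner': (np.float64(23.274296555525215), np.float64(45.5)), 'dot': np.float64(109.6544783475649), 'nd': 54, 'tab': np.float64(160.28319396270967), 'nt': 586, 'nutc': array([0.78135753, 0.28924131])}
```

View pics/w4.png

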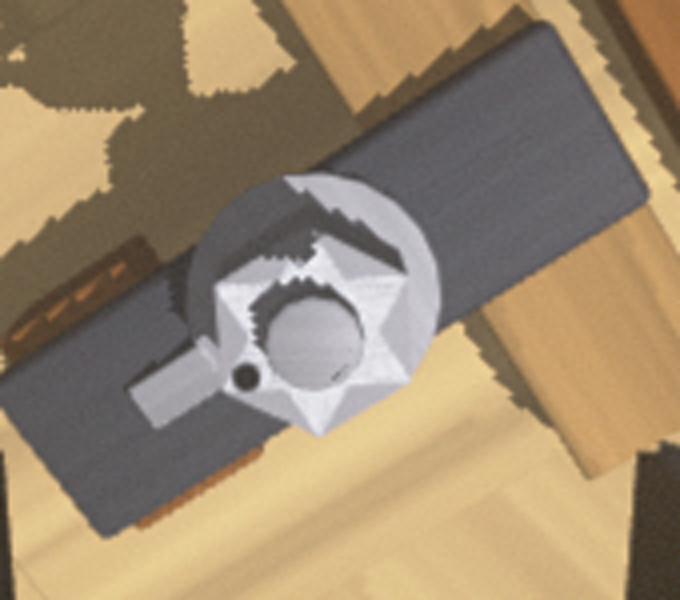

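```bash
python3 - <<'E'
from h import *
for n,D,T,Sx in(('w1',(287.5,195),((288.3,135.5),(301,131.5)),None),('w4',(291.25,204.5),((262,208.7),(268.7,217.5)),None)):
    f=dict(np.load('pics/%s.npz'%n)); W=cloud(f); Z=W[...,2]
    t=(Z>74.5)&(Z<81)&(f['frame'].min(2)>100); t=cv2.morphologyEx(t.astype(np.uint8),cv2.MORPH_OPEN,np.ones((2,2)))>0
    q=W[t]
    for c in((504.2,-120.9),(504.8,-120.8),(505.2,-120.4)):
        r=np.hypot(q[:,0]-c[0],q[:,1]-c[1]); k=(r>40)&(r<54); p=q[k].mean(0); d=onplane(f,*D,110); a=[onplane(f,*x,78) for x in T]; e=(a[0]+a[1])/2
        ang=lambda p:round(np.degrees(np.arctan2(p[1]-c[1],p[0]-c[0]))%360,1)
        print(n,c,'tab',ang(p),k.sum(),'tabpix',ang(e),'dotpix',ang(d),nutmeas(f,c)['corner'][1])
# wrench from scene depth: mat and wrench top plane
a=dict(np.load('pics/scene0.npz'));W=cloud(a);Z=W[...,2]
b=(W[...,0]>420)&(W[...,0]<700)&(W[...,1]>240)&(W[...,1]<390)&(Z>11)&(Z<24)
p=W[b]; h=p[(p[:,0]<520)]; print(len(h),np.median(p[:,2]))
vx,vy,x0,y0=cv2.fitLine(h[:,:2].astype(np.float32),cv2.DIST_HUBER,0,.01,.01).ravel(); ax=np.array([vx,vy])*np.sign(vx)
s=(p[:,:2]-[x0,y0])@ax; l=(p[:,:2]-[x0,y0])@[-ax[1],ax[0]]
print('axis deg',np.degrees(np.arctan2(ax[1],ax[0])),'handle end',np.array([x0,y0])+ax*s.min(),'tip s',s.max()-s.min(),'lat',l.min(),l.max())
hs=s.min(); o=np.array([x0,y0])+ax*(hs+185); print('jaw centre',o,'grip',o-105*ax)
E
```

```text
w1 (504.2, -120.9) tab 164.9 215 tabpix 168.0 dotpix 247.9 3.5
w1 (504.8, -120.8) tab 165.3 216 tabpix 168.2 dotpix 246.4 7.0
w1 (505.2, -120.4) tab 165.9 214 tabpix 168.7 dotpix 245.8 7.0
w4 (504.2, -120.9) tab 175.1 171 tabpix 169.1 dotpix 168.7 45.5
w4 (504.8, -120.8) tab 175.4 172 tabpix 169.3 dotpix 169.4 45.5
w4 (505.2, -120.4) tab 176.1 172 tabpix 169.8 dotpix 170.7 45.5
211 17.107744768301018
axis deg 1.7084317 handle end [438.97095781 304.94028524] tip s 218.30774721377003 lat -48.24844382919868 41.24308446893869
jaw centre [623.88871949 310.45575348] grip [518.93539613 307.32535258]
```

The nut's dot sits over the tab (169.4° against 169.3° in world angle), and the washer has essentially not moved. Now to the wrench.

```bash
cat >> h.py <<'E'
def delta(p,yaw,s=None):
    """rotvec, shift in tool axes from the present pose to TCP p, pointing down with yaw"""
    s=s or env.state(); A=R.from_euler('xyz',s['ee_rot'],degrees=True); B=R.from_euler('xyz',[-90,0,yaw],degrees=True)
    return (A.inv()*B).as_rotvec().round(3), A.inv().apply(np.array(p)-s['ee_pos']).round(1)
def st():
    s=env.state(); print({k:np.round(s[k],2).tolist() for k in('time_s','ee_pos','ee_rot','force','torque','gripper_width')})
E
python3 -c "
from h import *
print(delta((519,307,422),91.7))"
```

```text
(array([ 0.006, -2.379,  0.008]), array([-289.8,   -3.4,  314.4]))
```

Request:
{"api": "carry_out", "payload": {"increments": [[[0.006, -0.24, 0.008], [-40, -1, 40], 0], [[0.006, -0.48, 0.008], [-70, -1, 70], 0], [[0.006, -0.72, 0.008], [-100, -2, 105], 0], [[0.006, -0.96, 0.008], [-130, -2, 140], 0], [[0.006, -1.2, 0.008], [-160, -2, 170], 0], [[0.006, -1.44, 0.008], [-190, -3, 205], 0], [[0.006, -1.68, 0.008], [-210, -3, 230], 0], [[0.006, -1.9, 0.008], [-240, -3, 260], 0], [[0.006, -2.14, 0.008], [-265, -3, 290], 0], [[0.006, -2.38, 0.008], [-290, -3, 314], 0]]}}

```text
time_s: 7.15
ee_pos: [517.7, 297.9, 416.8]
ee_rot: [-89.5, 0.4, 27.4]
force: [0.8, -0.3, 0.3]
gripper_width: 91.5
```

```bash
python3 -c "
from h import *
st();print(delta((519,307,422),91.7))"
```

```text
{'time_s': 7.15, 'ee_pos': [517.7, 297.93, 416.75], 'ee_rot': [-89.53, 0.36, 27.38], 'force': [0.78, -0.27, 0.26], 'torque': [-0.07, 0.02, 0.02], 'gripper_width': 91.48}
(array([-1.100e-02, -1.123e+00, -1.000e-03]), array([ 5.3, -5.2,  7.5]))
```

Request:
{"api": "carry_out", "payload": {"increments": [[[-0.011, -1.123, 0], [1, -2, 1], 0], [[-0.011, -1.123, 0], [1, -2, 1], 0], [[-0.011, -1.123, 0], [1, -2, 1], 0], [[-0.011, -1.123, 0], [1, -2, 1], 0], [[-0.011, -1.123, 0], [1, -2, 1], 0], [[-0.011, -1.123, 0], [1, -2, 1], 0], [[-0.011, -1.123, 0], [1, -2, 1], 0], [[-0.011, -1.123, 0], [1, -2, 1], 0], [[-0.011, -1.123, 0], [1, -2, 1], 0], [[-0.011, -1.123, 0], [1, -2, 1], 0]]}}

```text
time_s: 7.98
ee_pos: [518.4, 297.2, 418.8]
ee_rot: [-90.0, 0.0, 91.5]
force: [-0.2, 0.1, -0.7]
gripper_width: 91.6
```

```bash
python3 - <<'E'
from h import *
st(); f=grab('wrist'); np.savez('pics/w5.npz',**f); cv2.imwrite('pics/w5.png',f['frame'])
W=cloud(f);Z=W[...,2]
b=(W[...,0]>420)&(W[...,0]<700)&(W[...,1]>240)&(W[...,1]<390)&(Z>11)&(Z<24); p=W[b]; h=p[p[:,0]<540]; print(len(h),np.median(h[:,2]))
l0=cv2.fitLine(h[:,:2].astype(np.float32),cv2.DIST_HUBER,0,.01,.01).ravel(); ax=l0[:2]*np.sign(l0[0]); n=np.array([-ax[1],ax[0]])
c=l0[2:]; s=(p[:,:2]-c)@ax; l=(p[:,:2]-c)@n; hl=l[(s<s.min()+100)]; print('handle lat',np.percentile(hl,[1,99]))
print('axis',np.degrees(np.arctan2(ax[1],ax[0])),'len',s.max()-s.min(),'lat',np.percentile(l,[.3,99.7]))
off=np.percentile(hl,[1,99]).mean(); o=c+n*off+ax*(s.max()-32); o2=c+n*off+ax*(s.min()+185); print('jaw',o,o2)
for k in range(0,220,15):
    q=l[abs(s-s.min()-k)<3]; print(k,np.round([q.min(),q.max()],1) if len(q) else None,end=' ')
E
```

```text
{'time_s': 7.98, 'ee_pos': [518.36, 297.16, 418.76], 'ee_rot': [-89.95, 0.05, 91.48], 'force': [-0.2, 0.12, -0.65], 'torque': [-0.03, -0.01, -0.04], 'gripper_width': 91.6}
1537 16.681139568217418
handle lat [-10.66252967  10.75532938]
axis 0.55784047 len 216.03241487542164 lat [-41.33621943  41.76788586]
jaw [622.86064503 307.59851301] [623.8281843  307.60793341]
0 [-10.7  10.3] 15 [-10.5  10.7] 30 [-10.3   9.9] 45 [-10.1  10.4] 60 [-9.9 10.9] 75 [-10.9  10.1] 90 [-10.7  10.5] 105 [-15.5  16. ] 120 [-24.2  25.4] 135 [-30.7  31.3] 150 [-39.6  40.7] 165 [-39.6  40.1] 180 [-39.9  40.9] 195 [-40.   40.1] 210 [-44.3  44.9]
```

View pics/w5.png

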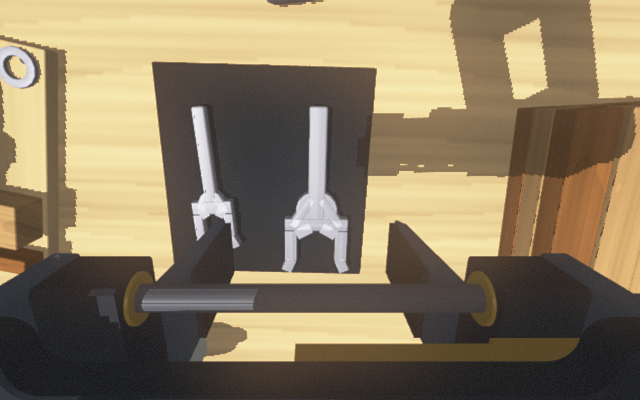

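The view shows the large wrench with its handle at (317,150) and jaw tips near (290,268) and (343,268). The small wrench is to its left and clear of the fingers.

```bash
python3 -c "
from h import *
print(delta((518.4,306.6,197),90.56))"
```

```text
(array([-0.   ,  0.011, -0.001]), array([  9.5, 222. ,  -0.3]))
```

Request:
{"api": "carry_out", "payload": {"increments": [[[0, 0.011, 0], [9, 40, 0], 0], [[0, 0.011, 0], [9.5, 80, -0.3], 0], [[0, 0.011, 0], [9.5, 120, -0.3], 0], [[0, 0.011, 0], [9.5, 155, -0.3], 0], [[0, 0.011, 0], [9.5, 180, -0.3], 0], [[0, 0.011, 0], [9.5, 200, -0.3], 0], [[0, 0.011, 0], [9.5, 212, -0.3], 0], [[0, 0.011, 0], [9.5, 219, -0.3], 0], [[0, 0.011, 0], [9.5, 219, -0.3], 0]]}}

```text
time_s: 8.78
ee_pos: [518.6, 306.8, 199.6]
ee_rot: [-89.9, 0.1, 90.6]
force: [0.5, -0.6, -0.2]
gripper_width: 91.3
```

```bash
python3 -c "
from h import *
st();print(delta((518.4,306.6,197),90.56))"
```

```text
{'time_s': 8.78, 'ee_pos': [518.63, 306.79, 199.63], 'ee_rot': [-89.93, 0.06, 90.63], 'force': [0.46, -0.57, -0.16], 'torque': [0.06, 0.06, -0.0], 'gripper_width': 91.31}
(array([-0.001,  0.001, -0.001]), array([-0.2,  2.6,  0.2]))
```

Request:
{"api": "carry_out", "payload": {"increments": [[[0, 0, 0], [0, 2.6, 0], 0.4], [[0, 0, 0], [0, 2.6, 0], 0.85], [[0, 0, 0], [0, 2.6, 0], 0.9], [[0, 0, 0], [0, 2.6, 0], 0.9], [[0, 0, 0], [0, 2.6, 0], 0.9], [[0, 0, 0], [0, 2.6, 0], 0.9], [[0, 0, 0], [0, 2.6, 0], 0.9], [[0, 0, 0], [0, 2.6, 0], 0.9], [[0, 0, 0], [0, 2.6, 0], 0.9], [[0, 0, 0], [0, 2.6, 0], 0.9]], "force": 30}}

```text
time_s: 9.62
ee_pos: [519.3, 307.2, 199.2]
ee_rot: [-90.2, -0.1, 90.7]
force: [0.2, -0.3, 0.0]
gripper_width: 27.8
```

Request:
{"api": "carry_out", "payload": {"increments": [[[0, 0, 0], [0, 0, 0], 1], [[0, 0, 0], [0, 0, 0], 1], [[0, 0, 0], [0, 0, 0], 1]], "force": 60}}

```text
time_s: 9.87
ee_pos: [519.2, 307.0, 199.2]
ee_rot: [-90.1, -0.0, 90.8]
force: [0.3, -1.3, 1.0]
gripper_width: 21.4
```

```bash
python3 -c "
from h import *
st()"
```

```text
{'time_s': 9.87, 'ee_pos': [519.23, 307.0, 199.19], 'ee_rot': [-90.13, -0.03, 90.76], 'force': [0.29, -1.33, 1.0], 'torque': [-0.34, 0.03, 0.01], 'gripper_width': 21.38}
```

Request:
{"api": "carry_out", "payload": {"increments": [[[0, 0, 0], [0, -10, 0], 1], [[0, 0, 0], [0, -30, 0], 1], [[0, 0, 0], [0, -55, 0], 1], [[0, 0, 0], [0, -80, 0], 1], [[0, 0, 0], [0, -100, 0], 1], [[0, 0, 0], [0, -110, 0], 1], [[0, 0, 0], [0, -110, 0], 1]]}}

```text
time_s: 10.45
ee_pos: [519.3, 307.4, 311.8]
ee_rot: [-90.4, -0.2, 90.7]
force: [0.1, 0.1, -3.6]
gripper_width: 21.5
```

```bash
cat >> h.py <<'E'
def wrench(f):
    """held wrench in wrist view: top surface points in tool frame (x lateral, z = -handle.. axis)"""
    K=f['camera_matrix']; Z=f['z_map']; v,u=np.indices(Z.shape)
    P=np.stack([(u-K[0,2])/K[0,0]*Z,(v-K[1,2])/K[1,1]*Z,Z],-1)@f['hand_eye'][:3,:3].T+f['hand_eye'][:3,3]
    m=(Z>0)&(abs(P[...,0])<60)&(P[...,1]>160)&(P[...,1]<205)
    return P,m
E
python3 - <<'E'
from h import *
st(); f=grab('wrist'); np.savez('pics/w6.npz',**f); cv2.imwrite('pics/w6.png',f['frame'])
P,m=wrench(f); m&=(f['frame'].min(2)>80); q=P[m]; print(len(q))
for z0 in range(-150,120,20):
    k=q[abs(q[:,2]-z0)<8]
    if len(k)>5: print(z0,len(k),np.percentile(k[:,0],[1,99]).round(1),np.percentile(k[:,1],[10,50]).round(1))
E
```

```text
{'time_s': 10.45, 'ee_pos': [519.27, 307.45, 311.76], 'ee_rot': [-90.38, -0.22, 90.75], 'force': [0.15, 0.1, -3.55], 'torque': [0.05, 0.17, 0.02], 'gripper_width': 21.5}
8446
-50 1074 [-17.6  18.8] [182.1 182.8]
-30 110 [-12.1  13.5] [181.9 182.5]
-10 771 [-9.5 10.8] [181.8 182.5]
10 997 [-9.7 11.1] [181.6 182.4]
30 1118 [-9.9 11.3] [181.4 182.3]
50 1232 [-9.7 11.4] [181.3 182.1]
70 1419 [-9.6 11.7] [181.2 182. ]
```

View pics/w6.png

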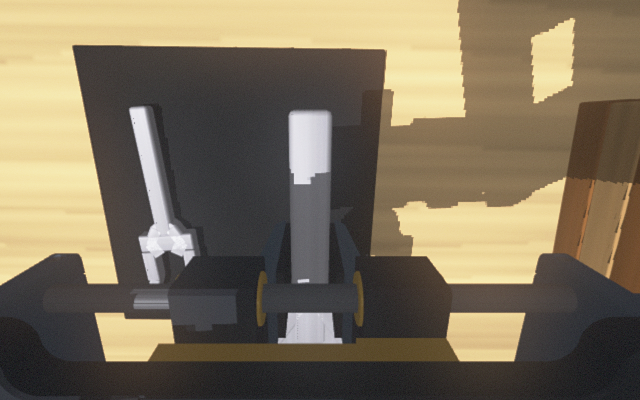

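The wrench is held level with its axis along the tool's −z, about 0.7 mm off-centre. Next I'll carry it to a standoff in front of the nut.

```bash
python3 -c "
from h import *
print(delta((448.9,45,312),18.4))
f=dict(np.load('pics/w6.npz'));P,m=wrench(f);m&=f['frame'].min(2)>45;q=P[m&(abs(P[...,0])<8)];print(np.percentile(q[:,2],[99,99.9,100]))"
```

```text
(array([0.002, 1.263, 0.004]), array([-261.2,   -3. ,   73.4]))
[80.61918143 81.02362836 81.06453741]
```

Request:
{"api": "carry_out", "payload": {"increments": [[[0, 0.1, 0], [-15, -3, 4], 1], [[0, 0.2, 0], [-35, -3, 10], 1], [[0, 0.3, 0], [-60, -3, 17], 1], [[0, 0.4, 0], [-85, -3, 24], 1], [[0, 0.5, 0], [-110, -3, 31], 1], [[0, 0.6, 0], [-135, -3, 38], 1], [[0, 0.7, 0], [-160, -3, 45], 1], [[0, 0.8, 0], [-185, -3, 52], 1], [[0, 0.9, 0], [-210, -3, 59], 1], [[0, 1.0, 0], [-232, -3, 65], 1]]}}

```text
time_s: 11.33
ee_pos: [455.7, 72.9, 310.0]
ee_rot: [-89.9, 0.1, 33.2]
force: [0.3, 0.2, -3.8]
gripper_width: 21.4
```

Request:
{"api": "carry_out", "payload": {"increments": [[[0, 0.1, 0], [-10, 0, -7], 1], [[0, 0.18, 0], [-15, 0, -14], 1], [[0, 0.24, 0], [-18, 0, -16], 1], [[0, 0.263, 0], [-18, 0, -16], 1], [[0, 0.263, 0], [-18, 0, -16], 1], [[0, 0.263, 0], [-18, 0, -16], 1]]}}

```text
time_s: 11.83
ee_pos: [450.7, 51.3, 311.0]
ee_rot: [-89.9, -0.1, 18.5]
force: [-0.4, 0.3, -4.0]
gripper_width: 21.6
```

```bash
python3 -c "
from h import *
st();print(delta((448.9,45,283.3),18.4),delta((470.7,-20.5,283.3),18.4))"
```

```text
{'time_s': 11.83, 'ee_pos': [450.7, 51.26, 310.96], 'ee_rot': [-89.95, -0.09, 18.46], 'force': [-0.37, 0.34, -4.0], 'torque': [0.08, 0.06, -0.0], 'gripper_width': 21.56}
(array([-0.001,  0.001,  0.002]), array([-3.7, 27.7, -5.4])) (array([-0.001,  0.001,  0.002]), array([ -3.8,  27.6, -74.4]))
```

Request:
{"api": "carry_out", "payload": {"increments": [[[0, 0, 0], [-3.8, 10, -3], 1], [[0, 0, 0], [-3.8, 20, -5], 1], [[0, 0, 0], [-3.8, 27.7, -5], 1], [[0, 0, 0], [-3.8, 27.7, -5], 1], [[0, 0, 0], [-3.8, 27.7, -5], 1]]}}

```text
time_s: 12.25
ee_pos: [448.9, 45.4, 283.6]
ee_rot: [-90.0, -0.1, 18.4]
force: [0.3, 0.2, -3.8]
gripper_width: 21.2
```

```bash
python3 - <<'E'
from h import *
st();print(delta((470.7,-20.5,283.3),18.4))
f=grab('scene'); np.savez('pics/s7.npz',**f); g=grab('side')
u,v=320,183
a=cv2.resize(f['frame'][130:260,270:430],(640,520),interpolation=cv2.INTER_CUBIC); cv2.imwrite('pics/s7.png',a)
E
```

```text
{'time_s': 12.25, 'ee_pos': [448.91, 45.42, 283.6], 'ee_rot': [-89.96, -0.1, 18.43], 'force': [0.3, 0.23, -3.77], 'torque': [0.08, 0.12, 0.02], 'gripper_width': 21.2}
(array([-0.001,  0.001,  0.002]), array([ -0.2,   0.3, -69.4]))
```

View pics/s7.png

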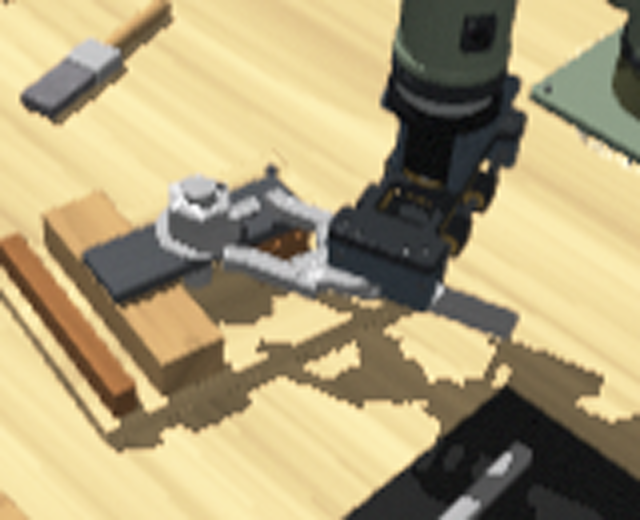

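The jaw faces the nut squarely from the +y side, at the nut's height. Sliding it on.

Request:
{"api": "carry_out", "payload": {"increments": [[[0, 0, 0], [-0.2, 0, -10], 1], [[0, 0, 0], [-0.2, 0, -20], 1], [[0, 0, 0], [-0.2, 0, -29], 1], [[0, 0, 0], [-0.2, 0, -37], 1], [[0, 0, 0], [-0.2, 0, -44], 1], [[0, 0, 0], [-0.2, 0, -50], 1], [[0, 0, 0], [-0.2, 0, -50], 1]]}}

```text
time_s: 12.93
ee_pos: [465.1, -3.6, 284.1]
ee_rot: [-90.0, -0.2, 18.3]
force: [1.4, -0.3, -4.1]
gripper_width: 21.5
```

Request:
{"api": "carry_out", "payload": {"increments": [[[0, 0, 0], [0, 0, -5], 1], [[0, 0, 0], [0, 0, -9], 1], [[0, 0, 0], [0, 0, -13], 1], [[0, 0, 0], [0, 0, -17], 1], [[0, 0, 0], [0, 0, -18], 1], [[0, 0, 0], [0, 0, -18], 1]]}}

```text
time_s: 13.43
ee_pos: [470.4, -19.8, 284.1]
ee_rot: [-90.0, -0.2, 18.4]
force: [0.2, -0.4, -4.3]
gripper_width: 21.0
```

```bash
python3 -c "
from h import *
st();print(delta((470.7,-20.5,283.3),18.4))"
```

```text
{'time_s': 13.43, 'ee_pos': [470.37, -19.77, 284.06], 'ee_rot': [-90.01, -0.19, 18.38], 'force': [0.24, -0.43, -4.33], 'torque': [0.07, -0.19, 0.13], 'gripper_width': 20.97}
(array([ 0.   , -0.   ,  0.003]), array([ 0.1,  0.8, -0.8]))
```

```bash
cat >> h.py <<'E'
def arc(N,ths):
    s=env.state(); A=R.from_euler('xyz',s['ee_rot'],degrees=True); q=A.inv().apply(np.array([*N,s['ee_pos'][2]])-s['ee_pos'])
    for t in ths: print(t,(q-R.from_rotvec([0,t,0]).apply(q)).round(1))
E
python3 -c "
from h import *
arc((504.8,-120.8),np.arange(1,11).round(2)*.06)"
```

```text
0.06 [ 6.4  0.  -0.1]
0.12 [12.8  0.  -0.7]
0.18 [19.1  0.  -1.6]
0.24 [25.4  0.  -2.9]
0.3 [31.6  0.  -4.5]
0.36 [37.6  0.  -6.6]
0.42 [43.6  0.  -8.9]
0.48 [ 49.4   0.  -11.7]
0.54 [ 55.    0.  -14.8]
0.6 [ 60.4   0.  -18.2]
```

Request:
{"api": "carry_out", "payload": {"increments": [[[0, 0.06, 0], [6.4, 0, -0.1], 1], [[0, 0.12, 0], [12.8, 0, -0.7], 1], [[0, 0.18, 0], [19.1, 0, -1.6], 1], [[0, 0.24, 0], [25.4, 0, -2.9], 1], [[0, 0.24, 0], [25.4, 0, -2.9], 1]]}}

```text
time_s: 13.85
ee_pos: [496.6, -13.8, 284.4]
ee_rot: [-90.0, -0.3, 4.7]
force: [4.1, 1.1, -4.0]
gripper_width: 21.7
```

```bash
python3 -c "
from h import *
st();arc((504.8,-120.8),np.arange(1,11).round(2)*.06)"
```

```text
{'time_s': 13.85, 'ee_pos': [496.59, -13.83, 284.4], 'ee_rot': [-89.96, -0.34, 4.67], 'force': [4.08, 1.07, -4.04], 'torque': [0.37, -0.7, 0.49], 'gripper_width': 21.66}
0.06 [ 6.4  0.  -0.2]
0.12 [12.8  0.  -0.8]
0.18 [19.2  0.  -1.8]
0.24 [25.5  0.  -3.2]
0.3 [31.7 -0.  -4.9]
0.36 [37.8  0.  -7.1]
0.42 [43.7  0.  -9.5]
0.48 [ 49.5   0.  -12.4]
0.54 [ 55.1   0.  -15.5]
0.6 [ 60.5   0.  -19. ]
```

Request:
{"api": "carry_out", "payload": {"increments": [[[0, 0.06, 0], [6.4, 0, -0.2], 1], [[0, 0.12, 0], [12.8, 0, -0.8], 1], [[0, 0.18, 0], [19.2, 0, -1.8], 1], [[0, 0.24, 0], [25.5, 0, -3.2], 1], [[0, 0.3, 0], [31.7, 0, -4.9], 1], [[0, 0.36, 0], [37.8, 0, -7.1], 1], [[0, 0.42, 0], [43.7, 0, -9.5], 1], [[0, 0.48, 0], [49.5, 0, -12.4], 1], [[0, 0.54, 0], [55.1, 0, -15.5], 1], [[0, 0.54, 0], [55.1, 0, -15.5], 1]]}}

```text
time_s: 14.68
ee_pos: [552.3, -24.8, 284.5]
ee_rot: [-89.8, -0.2, -26.1]
force: [3.6, 3.2, -2.6]
gripper_width: 21.3
```

```bash
python3 -c "
from h import *
st();arc((504.8,-120.8),np.arange(1,11).round(2)*.06)"
```

```text
{'time_s': 14.68, 'ee_pos': [552.32, -24.83, 284.52], 'ee_rot': [-89.79, -0.24, -26.15], 'force': [3.62, 3.21, -2.61], 'torque': [0.69, -0.68, 1.12], 'gripper_width': 21.31}
0.06 [ 6.4  0.  -0.2]
0.12 [12.8  0.  -0.8]
0.18 [19.2  0.  -1.8]
0.24 [25.4  0.  -3.2]
0.3 [31.6 -0.  -4.9]
0.36 [37.7  0.  -7. ]
0.42 [43.6  0.  -9.5]
0.48 [ 49.4   0.  -12.3]
0.54 [ 55.    0.  -15.4]
0.6 [ 60.4   0.  -18.9]
```

Request:
{"api": "carry_out", "payload": {"increments": [[[0, 0.06, 0], [6.4, 0, -0.2], 1], [[0, 0.12, 0], [12.8, 0, -0.8], 1], [[0, 0.18, 0], [19.2, 0, -1.8], 1], [[0, 0.24, 0], [25.4, 0, -3.2], 1], [[0, 0.3, 0], [31.6, 0, -4.9], 1], [[0, 0.36, 0], [37.7, 0, -7.0], 1], [[0, 0.36, 0], [37.7, 0, -7.0], 1]]}}

```text
time_s: 15.27
ee_pos: [583.3, -47.8, 284.8]
ee_rot: [-89.6, -0.2, -46.8]
force: [4.9, 3.3, -2.2]
gripper_width: 21.1
```

```bash
python3 - <<'E'
from h import *
st(); L=[]
for n in('scene','side','wrist'):
    f=grab(n); np.savez('pics/%s8.npz'%n,**f)
    if n=='wrist': i=f['frame']; L.append(cv2.resize(i,(400,250))); continue
    M=np.linalg.inv(f['c2w']); p=M[:3,:3]@[505,-121,100]+M[:3,3]; u,v=(f['camera_matrix']@(p/p[2]))[:2].astype(int)
    L.append(cv2.resize(f['frame'][v-30:v+30,u-40:u+40],(400,300),interpolation=cv2.INTER_CUBIC))
cv2.imwrite('pics/m8.png',np.vstack([np.hstack(L[:2]),np.hstack([L[2],0*L[2]])])); arc((504.8,-120.8),[.03,.06,.09,.12,.15])
E
```

```text
{'time_s': 15.27, 'ee_pos': [583.32, -47.85, 284.85], 'ee_rot': [-89.61, -0.21, -46.83], 'force': [4.89, 3.32, -2.21], 'torque': [0.74, -0.97, 1.02], 'gripper_width': 21.11}
0.03 [ 3.2  0.  -0.1]
0.06 [ 6.4  0.  -0.2]
0.09 [ 9.6  0.  -0.5]
0.12 [12.8  0.  -0.8]
0.15 [16.   0.  -1.3]
```

View pics/m8.png

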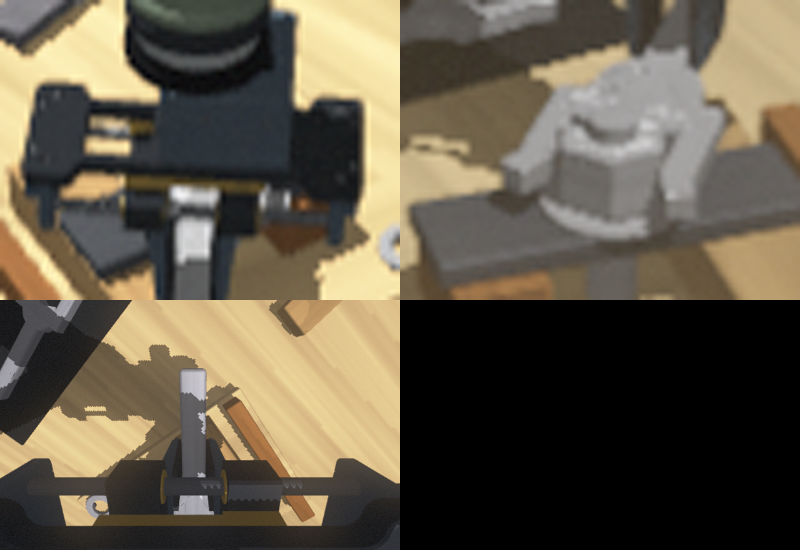

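```bash
python3 - <<'E'
from h import *
for n in('w6','wrist8'):
    f=dict(np.load('pics/%s.npz'%n)); P,m=wrench(f); m&=(P[...,1]>176)&(P[...,1]<190)&(abs(P[...,0])<20)
    z=[];c=[]
    for z0 in range(20,76,4):
        k=P[m&(abs(P[...,2]-z0)<2)]
        if len(k)>20: e=np.percentile(k[:,0],[1,99]); z.append(z0); c.append(e.mean())
    print(n,np.polyfit(z,c,1),len(z),np.round(c,1), 'slope deg',np.degrees(np.polyfit(z,c,1)[0]), 'end',np.percentile(P[m&(abs(P[...,0])<8)][:,2],99.5))
E
```

```text
w6 [0.00885451 0.41490858] 14 [0.4 0.7 0.7 0.7 0.8 1.  0.8 0.7 0.7 0.7 1.  1.  1.1 1.1] slope deg 0.507326220763581 end 80.66231977052351
wrist8 [-0.01115851 -1.90311703] 14 [-2.2 -2.2 -2.2 -2.2 -2.2 -2.2 -2.5 -2.5 -2.4 -2.4 -2.7 -2.7 -2.7 -2.7] slope deg -0.6393353659758606 end 78.14290382112317
```

The side view shows the jaw fully on the nut at mid-height. By the wrist view the wrench lags the tool by about 1.15°. With 10.3° of play, about 6° more is needed.

Request:
{"api": "carry_out", "payload": {"increments": [[[0, 0.04, 0], [4.3, 0, -0.1], 1], [[0, 0.08, 0], [8.5, 0, -0.4], 1], [[0, 0.105, 0], [11.2, 0, -0.6], 1], [[0, 0.105, 0], [11.2, 0, -0.6], 1]]}}

```text
time_s: 15.75
ee_pos: [590.3, -56.1, 284.9]
ee_rot: [-89.6, -0.2, -52.7]
force: [5.0, 4.5, -3.1]
gripper_width: 21.5
```

```bash
python3 - <<'E'
from h import *
st(); f=grab('wrist'); P,m=wrench(f); m&=(P[...,1]>176)&(P[...,1]<190)&(abs(P[...,0])<20)
z=[];c=[]
for z0 in range(20,76,4):
        k=P[m&(abs(P[...,2]-z0)<2)]
        if len(k)>20: e=np.percentile(k[:,0],[1,99]); z.append(z0); c.append(e.mean())
print(np.degrees(np.polyfit(z,c,1)[0]),np.round(c,1)); arc((504.8,-120.8),[-.05,-.1,-.16])
E
```

```text
{'time_s': 15.75, 'ee_pos': [590.3, -56.15, 284.93], 'ee_rot': [-89.58, -0.17, -52.75], 'force': [4.98, 4.48, -3.12], 'torque': [0.78, -1.02, 1.17], 'gripper_width': 21.5}
-0.5623111580953278 [-2.2 -2.5 -2.4 -2.1 -2.1 -2.4 -2.4 -2.4 -2.3 -2.6 -2.6 -2.6 -2.6 -2.8]
-0.05 [-5.4  0.  -0.1]
-0.1 [-10.7   0.   -0.5]
-0.16 [-17.1   0.   -1.3]
```

Request:
{"api": "carry_out", "payload": {"increments": [[[0, -0.05, 0], [-5.4, 0, -0.1], 1], [[0, -0.1, 0], [-10.7, 0, -0.5], 1], [[0, -0.15, 0], [-16, 0, -1.1], 1], [[0, -0.15, 0], [-16, 0, -1.1], 1], [[0, -0.15, 0], [-16, 0, -1.1], 1]]}}

```text
time_s: 16.22
ee_pos: [578.7, -45.6, 284.5]
ee_rot: [-89.9, -0.3, -44.2]
force: [2.9, -4.6, -3.7]
gripper_width: 21.4
```

```bash
cat >> h.py <<'E'
def held(f):
    P,m=wrench(f); m&=(P[...,1]>176)&(P[...,1]<190)&(abs(P[...,0])<20); z=[];c=[]
    for z0 in range(20,76,4):
        k=P[m&(abs(P[...,2]-z0)<2)]
        if len(k)>20: z.append(z0); c.append(np.percentile(k[:,0],[1,99]).mean())
    q=np.polyfit(z,c,1); k=P[m&(abs(P[...,0])<8)]
    print('held: slope deg',np.degrees(q[0]),'lat at 0',q[1],'end',np.percentile(k[:,2],99.5),'top y vs z',np.polyfit(k[:,2],k[:,1],1))
E
python3 -c "
from h import *
st();held(grab('wrist'))"
```

```text
{'time_s': 16.22, 'ee_pos': [578.7, -45.55, 284.53], 'ee_rot': [-89.9, -0.25, -44.24], 'force': [2.91, -4.59, -3.74], 'torque': [-0.8, -0.52, 0.5], 'gripper_width': 21.38}
held: slope deg -0.14529811671732765 lat at 0 -2.0245800062271506 end 78.21636073524097 top y vs z [-3.91838103e-03  1.82381450e+02]
```

```bash
python3 -c "
from h import *
s=env.state(); A=R.from_euler('xyz',s['ee_rot'],degrees=True); print(A.inv().apply(np.array([504.8,-120.8,284.5])-s['ee_pos']))"
```

```text
[  -0.48658763   -0.17570651 -105.46348433]
```

Request:
{"api": "carry_out", "payload": {"increments": [[[0, -0.02, 0], [-1, 0, 0], 1], [[0, -0.04, 0], [-2.7, 0, -0.1], 1], [[0, -0.04, 0], [-2.7, 0, -0.1], 1]]}}

```text
time_s: 16.52
ee_pos: [576.2, -43.2, 284.1]
ee_rot: [-89.9, -0.1, -42.0]
force: [1.0, -4.2, -3.0]
gripper_width: 21.5
```

```bash
python3 -c "
from h import *
st();held(grab('wrist'))"
```

```text
{'time_s': 16.52, 'ee_pos': [576.17, -43.19, 284.11], 'ee_rot': [-89.92, -0.06, -41.99], 'force': [0.99, -4.21, -3.0], 'torque': [-0.6, -0.2, 0.32], 'gripper_width': 21.5}
held: slope deg -0.0006485661664227839 lat at 0 -2.050592009743914 end 78.28002986219411 top y vs z [-3.67193843e-03  1.82392069e+02]
```

Request:
{"api": "carry_out", "payload": {"increments": [[[0, 0, 0], [1.5, 0, 0], 1], [[0, 0, 0], [1.5, 0, 1], 1], [[0, 0, 0], [1.5, 0, 2], 1]]}}

```text
time_s: 16.82
ee_pos: [579.0, -42.0, 284.0]
ee_rot: [-89.8, 0.0, -42.1]
force: [1.0, -0.7, -4.3]
gripper_width: 21.6
```

```bash
python3 -c "
from h import *
st()"
```

```text
{'time_s': 16.82, 'ee_pos': [578.96, -42.05, 283.99], 'ee_rot': [-89.84, 0.04, -42.13], 'force': [0.98, -0.73, -4.28], 'torque': [0.06, 0.01, -0.0], 'gripper_width': 21.6}
```

Free of contact. Now I'll slide the wrench off along the handle and rise.

Request:
{"api": "carry_out", "payload": {"increments": [[[0, 0, 0], [0, 0, 8], 1], [[0, 0, 0], [0, 0, 16], 1], [[0, 0, 0], [0, 0, 24], 1], [[0, 0, 0], [0, 0, 34], 1], [[0, 0, 0], [0, 0, 46], 1], [[0, 0, 0], [0, 0, 60], 1], [[0, 0, 0], [0, 0, 75], 1], [[0, 0, 0], [0, -10, 85], 1], [[0, 0, 0], [0, -35, 90], 1], [[0, 0, 0], [0, -50, 90], 1]]}}

```text
time_s: 17.65
ee_pos: [641.0, 26.4, 335.7]
ee_rot: [-89.7, -0.1, -42.0]
force: [1.0, -0.3, -3.3]
gripper_width: 21.3
```

```bash
python3 - <<'E'
from h import *
st()
for n in('side','scene'):
    f=grab(n); np.savez('pics/%s9.npz'%n,**f); M=np.linalg.inv(f['c2w']); W=cloud(f); Z=W[...,2]
    r=np.hypot(W[...,0]-504.8,W[...,1]+120.8); k=(r>38)&(r<60)&(Z>75.5)&(Z<84)&(f['frame'].min(2)>70)
    th=np.degrees(np.arctan2(W[...,1]+120.8,W[...,0]-504.8)); print(n,k.sum(),np.round(th[k],0).tolist()[:40])
print(delta((519,307,333),90.56))
E
```

```text
{'time_s': 17.65, 'ee_pos': [641.02, 26.4, 335.67], 'ee_rot': [-89.73, -0.13, -41.97], 'force': [0.98, -0.28, -3.31], 'torque': [0.02, -0.08, 0.03], 'gripper_width': 21.33}
side 85 [104.0, 106.0, 114.0, 113.0, 111.0, 107.0, 108.0, 104.0, 13.0, 122.0, 117.0, 119.0, 114.0, 112.0, 113.0, 108.0, 103.0, 12.0, 123.0, 121.0, 123.0, 118.0, 116.0, 113.0, 5.0, 119.0, 121.0, 120.0, 5.0, 3.0, -1.0, -4.0, -4.0, -5.0, -10.0, -12.0, -14.0, 145.0, 146.0, -22.0]
scene 0 []
(array([ 0.003, -2.314,  0.012]), array([-278.9,    3.7,  127.5]))
```

The side depth puts the tab near 111°, against a target of about 108°. To check it better, I'll turn the held wrench to its return heading beside the nut, where the wrist camera sees the nut.

Request:
{"api": "carry_out", "payload": {"increments": [[[0, -0.11, 0], [0, -5, 0], 1], [[0, -0.22, 0], [0, -6, 0], 1], [[0, -0.33, 0], [0, -6, 0], 1], [[0, -0.44, 0], [0, -6, 0], 1], [[0, -0.55, 0], [0, -6, 0], 1], [[0, -0.66, 0], [0, -6, 0], 1], [[0, -0.77, 0], [0, -6, 0], 1], [[0, -0.88, 0], [0, -6, 0], 1], [[0, -0.99, 0], [0, -6, 0], 1], [[0, -1.1, 0], [0, -6, 0], 1]]}}

```text
time_s: 18.58
ee_pos: [639.1, 24.7, 338.8]
ee_rot: [-89.9, -0.0, 21.3]
force: [0.4, -1.3, -3.7]
gripper_width: 21.2
```

```bash
python3 -c "
from h import *
st();print(delta((565,-31,340),90.56))"
```

```text
{'time_s': 18.58, 'ee_pos': [639.14, 24.74, 338.77], 'ee_rot': [-89.92, -0.01, 21.27], 'force': [0.42, -1.26, -3.66], 'torque': [0.08, 0.05, 0.09], 'gripper_width': 21.17}
(array([-1.000e-03, -1.209e+00,  1.000e-03]), array([-89.3,  -1.3, -25. ]))
```

Request:
{"api": "carry_out", "payload": {"increments": [[[0, -0.12, 0], [-9, -1, -3], 1], [[0, -0.24, 0], [-18, -1, -5], 1], [[0, -0.36, 0], [-27, -1, -8], 1], [[0, -0.48, 0], [-36, -1, -10], 1], [[0, -0.6, 0], [-46, -1, -13], 1], [[0, -0.72, 0], [-56, -1, -16], 1], [[0, -0.84, 0], [-66, -1, -19], 1], [[0, -0.96, 0], [-76, -1, -22], 1], [[0, -1.08, 0], [-84, -1, -24], 1], [[0, -1.17, 0], [-89, -1, -25], 1]]}}

```text
time_s: 19.42
ee_pos: [564.1, -31.0, 339.7]
ee_rot: [-89.9, -0.1, 88.3]
force: [0.4, -0.1, -3.2]
gripper_width: 21.4
```

Request:
{"api": "carry_out", "payload": {"increments": [[[0, -0.035, 0], [0, 0, 0], 1], [[0, -0.035, 0], [0, 0, 0], 1], [[0, -0.035, 0], [0, 0, 0], 1]]}}

```text
time_s: 19.67
ee_pos: [565.0, -30.6, 340.2]
ee_rot: [-90.0, -0.1, 89.9]
force: [-0.2, 0.7, -3.5]
gripper_width: 21.4
```

```bash
python3 - <<'E'
from h import *
st(); f=grab('wrist'); held(f); np.savez('pics/w10.npz',**f)
c=(504.8,-120.8); W=cloud(f);Z=W[...,2]
m=(Z>116.5)&(Z<124)&(np.hypot(W[...,0]-504,W[...,1]+121)<20); p=W[m]; print(len(p),(p.min(0)+p.max(0))/2); print(nutmeas(f,c))
M=np.linalg.inv(f['c2w']); q=M[:3,:3]@[504.8,-120.8,95]+M[:3,3]; u,v=(f['camera_matrix']@(q/q[2]))[:2].astype(int); print(u,v)
u0,v0=max(u-65,0),max(v-65,0); cv2.imwrite('pics/w10.png',cv2.resize(f['frame'][v0:v0+130,u0:u0+130],(585,585),interpolation=cv2.INTER_CUBIC)); print(u0,v0)
print(delta((519,307,335),90.56))
E
```

```text
{'time_s': 19.67, 'ee_pos': [565.01, -30.62, 340.24], 'ee_rot': [-90.04, -0.08, 89.95], 'force': [-0.22, 0.73, -3.52], 'torque': [-0.03, 0.15, 0.06], 'gripper_width': 21.43}
held: slope deg 0.49471115738592014 lat at 0 0.4251341595726401 end 80.67833415631834 top y vs z [-4.71455495e-03  1.82388905e+02]
1105 [ 504.68254134 -120.82736348  118.79446737]
{'corner': (np.float64(22.793815277124967), np.float64(55.5)), 'dot': None, 'nd': 0, 'tab': np.float64(128.27152578588152), 'nt': 1147, 'nutc': array([ 0.15709323, -0.28178376])}
178 137
113 72
(array([ 0.001, -0.011,  0.001]), array([337.6,   5.8,  46.4]))
```

View pics/w10.png

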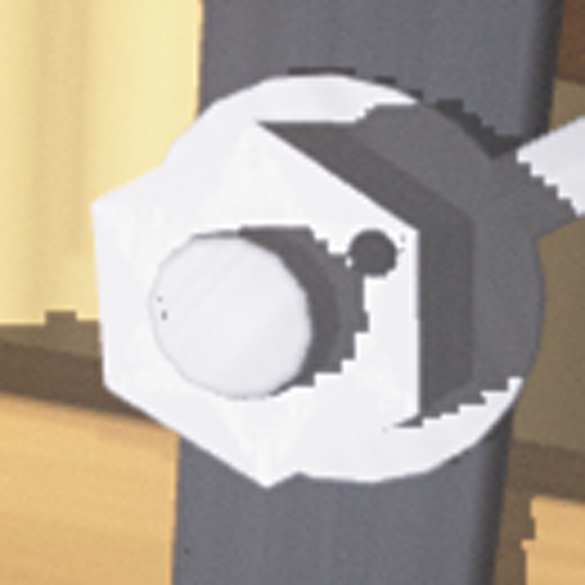

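The view shows the stud at (230,315) in the crop, the dot at (373,253), and the tab leaving the washer at the upper right near (545,190). Measuring:

```bash
python3 - <<'E'
from h import *
f=dict(np.load('pics/w10.npz')); g=lambda x,y,z:onplane(f,113+x/4.5,72+y/4.5,z)
C=np.array([g(*p,110) for p in[(258,122),(419,230),(419,415),(268,487),(105,385),(95,205)]]); c=C.mean(0); print('centre',c)
a=np.degrees(np.arctan2(*(C-c)[:,1::-1].T)); print(a.round(1),'corner mod60',(np.degrees(np.angle(np.exp(6j*np.radians(a)).mean()))/6)%60, np.hypot(*(C-c)[:,:2].T).round(1))
d=g(373,253,110); print('dot',np.degrees(np.arctan2(*(d-c)[1::-1])))
cc=(504.7,-120.8); W=cloud(f); Z=W[...,2]; r=np.hypot(W[...,0]-cc[0],W[...,1]-cc[1]); th=np.degrees(np.arctan2(W[...,1]-cc[1],W[...,0]-cc[0]))
k=(r>40)&(r<52)&(Z>74)&(Z<81)&(th>85)&(th<135); fr=f['frame'].astype(int)
# strap runs along 168/-12 deg, half width 28; tab beyond the strap edge -> isolate by height from lower scene
n=np.array([np.sin(np.radians(11.6)),np.cos(np.radians(11.6))]); l=(W[...,:2]-cc)@n
k2=k&(l>30); t=th[k2]; print('tab',k2.sum(),np.percentile(t,[1,50,99]).round(1),t.mean())
for R0 in(42,45,48,51):
    q=th[k2&(abs(r-R0)<1)]; print(R0,q.min().round(1),q.max().round(1),(q.min()+q.max())/2)
E
```

```text
centre [ 505.15240598 -119.86146375  110.        ]
[ 173.5  115.3   54.3   -5.2  -66.1 -124.7] corner mod60 54.51804503799738 [26.3 26.6 26.3 26.4 26.6 26.3]
dot 115.53016732480798
tab 312 [105.6 114.5 122.8] 114.32223285525929
42 105.0 122.2 113.60689016925932
45 105.8 123.3 114.52890413669438
48 106.4 122.8 114.62064859637047
51 107.0 122.4 114.69134804707573
```

The nut and tab agree at about 114.4°, so the washer has turned only about 54°. Another 6° is needed, so I'll put the wrench on again for a second short pull. The last pull gives nut = tool yaw + 167.1°. With the wrench one flat further round, the end yaw should be about 1.5°.

```bash
python3 -c "
from h import *
print(delta((432.8,37.7,335),24.4))"
```

```text
(array([0.   , 1.144, 0.002]), array([ 68.2,   5.4, 132.4]))
```

Request:
{"api": "carry_out", "payload": {"increments": [[[0, 0.11, 0], [7, 1, 13], 1], [[0, 0.22, 0], [14, 2, 26], 1], [[0, 0.34, 0], [21, 3, 40], 1], [[0, 0.46, 0], [28, 4, 54], 1], [[0, 0.58, 0], [35, 5, 68], 1], [[0, 0.7, 0], [42, 5, 82], 1], [[0, 0.82, 0], [49, 5, 96], 1], [[0, 0.94, 0], [57, 5, 110], 1], [[0, 1.05, 0], [64, 5, 123], 1], [[0, 1.144, 0], [68, 5, 132], 1]]}}

```text
time_s: 20.55
ee_pos: [432.0, 37.9, 335.8]
ee_rot: [-90.0, -0.1, 24.1]
force: [0.3, -0.6, -3.3]
gripper_width: 21.3
```

```bash
python3 -c "
from h import *
st();print(delta((432.8,37.7,284),24.4))"
```

```text
{'time_s': 20.55, 'ee_pos': [431.98, 37.9, 335.78], 'ee_rot': [-89.95, -0.13, 24.13], 'force': [0.26, -0.57, -3.33], 'torque': [0.08, 0.12, 0.03], 'gripper_width': 21.3}
(array([-0.001, -0.005,  0.002]), array([ 0.6, 51.8, -0.6]))
```

Request:
{"api": "carry_out", "payload": {"increments": [[[0, 0, 0], [0, 15, 0], 1], [[0, 0, 0], [0, 30, 0], 1], [[0, 0, 0], [0, 42, 0], 1], [[0, 0, 0], [0, 51.5, 0], 1], [[0, 0, 0], [0, 51.5, 0], 1], [[0, 0, 0], [0, 51.5, 0], 1]]}}

```text
time_s: 21.05
ee_pos: [433.4, 37.4, 284.3]
ee_rot: [-90.0, -0.1, 24.4]
force: [-0.4, 0.1, -3.0]
gripper_width: 21.9
```

```bash
python3 -c "
from h import *
st();held(grab('wrist'));print(delta((461.5,-25.5,284),24.4))"
```

```text
{'time_s': 21.05, 'ee_pos': [433.4, 37.4, 284.25], 'ee_rot': [-89.98, -0.12, 24.44], 'force': [-0.41, 0.13, -2.99], 'torque': [0.11, 0.09, 0.0], 'gripper_width': 21.92}
held: slope deg 0.1277187243406757 lat at 0 -1.3398716864655884 end 80.3850047062708 top y vs z [-4.67394156e-03  1.82406991e+02]
(array([0.   , 0.001, 0.004]), array([ -0.7,   0.8, -68.8]))
```

Request:
{"api": "carry_out", "payload": {"increments": [[[0, 0, 0], [-0.3, 0, -10], 1], [[0, 0, 0], [-0.3, 0, -20], 1], [[0, 0, 0], [-0.3, 0, -29], 1], [[0, 0, 0], [-0.3, 0, -37], 1], [[0, 0, 0], [-0.3, 0, -44], 1], [[0, 0, 0], [-0.3, 0, -51], 1], [[0, 0, 0], [-0.3, 0, -57], 1], [[0, 0, 0], [-0.3, 0, -63], 1], [[0, 0, 0], [-0.3, 0, -68], 1], [[0, 0, 0], [-0.3, 0, -68], 1]]}}

```text
time_s: 21.93
ee_pos: [461.6, -25.6, 284.5]
ee_rot: [-90.0, -0.2, 24.4]
force: [-0.6, -0.0, -3.3]
gripper_width: 21.4
```

```bash
python3 -c "
from h import *
st();arc((504.8,-120.8),[.06,.12,.18,.24,.3,.36,.4])"
```

```text
{'time_s': 21.93, 'ee_pos': [461.63, -25.55, 284.49], 'ee_rot': [-90.03, -0.19, 24.42], 'force': [-0.63, -0.03, -3.25], 'torque': [0.08, 0.09, -0.02], 'gripper_width': 21.39}
0.06 [ 6.3  0.  -0.2]
0.12 [12.5  0.  -0.8]
0.18 [18.7  0.  -1.7]
0.24 [24.9  0.  -3. ]
0.3 [30.9  0.  -4.7]
0.36 [36.8  0.  -6.7]
0.4 [40.7  0.  -8.3]
```

Fully on and without contact. Now turn 22.7° (0.396 rad).

Request:
{"api": "carry_out", "payload": {"increments": [[[0, 0.06, 0], [6.3, 0, -0.2], 1], [[0, 0.12, 0], [12.5, 0, -0.8], 1], [[0, 0.18, 0], [18.7, 0, -1.7], 1], [[0, 0.24, 0], [24.9, 0, -3.0], 1], [[0, 0.3, 0], [30.9, 0, -4.7], 1], [[0, 0.36, 0], [36.8, 0, -6.7], 1], [[0, 0.4, 0], [40.7, 0, -8.3], 1], [[0, 0.4, 0], [40.7, 0, -8.3], 1]]}}

```text
time_s: 22.6
ee_pos: [502.1, -15.2, 284.5]
ee_rot: [-90.0, -0.1, 1.7]
force: [0.6, -0.0, -4.5]
gripper_width: 21.4
```

```bash
python3 - <<'E'
from h import *
st()
f=grab('side'); W=cloud(f); Z=W[...,2]; g=dict(np.load('pics/side9.npz'))
for q in(g,f):
    W=cloud(q); Z=W[...,2]; r=np.hypot(W[...,0]-504.8,W[...,1]+120.8); th=np.degrees(np.arctan2(W[...,1]+120.8,W[...,0]-504.8)); k=(r>40)&(r<54)&(Z>74.5)&(Z<82)&(th>80)&(th<135); print('tab',k.sum(),th[k].mean(),np.median(th[k]))
arc((504.8,-120.8),[.03,-.05,-.1,-.15,-.19])
E
```

```text
{'time_s': 22.6, 'ee_pos': [502.1, -15.25, 284.48], 'ee_rot': [-90.01, -0.14, 1.75], 'force': [0.57, -0.02, -4.52], 'torque': [-0.01, 0.1, 1.07], 'gripper_width': 21.44}
tab 25 114.57875519458239 114.35869877682197
tab 0 nan nan
0.03 [ 3.2  0.  -0.1]
-0.05 [-5.3  0.  -0.1]
-0.1 [-10.5   0.   -0.5]
-0.15 [-15.8   0.   -1.1]
-0.19 [-19.9   0.   -1.8]<stdin>:5: RuntimeWarning: Mean of empty slice.
  ret = ret.dtype.type(ret / rcount)
  return _methods._mean(a, axis=axis, dtype=dtype,
```

Request:
{"api": "carry_out", "payload": {"increments": [[[0, -0.05, 0], [-5.3, 0, -0.1], 1], [[0, -0.1, 0], [-10.5, 0, -0.5], 1], [[0, -0.15, 0], [-15.8, 0, -1.1], 1], [[0, -0.18, 0], [-18.9, 0, -1.6], 1], [[0, -0.18, 0], [-18.9, 0, -1.6], 1]]}}

```text
time_s: 23.07
ee_pos: [483.3, -17.7, 285.1]
ee_rot: [-90.0, -0.4, 11.9]
force: [4.7, -0.4, -5.8]
gripper_width: 21.6
```

```bash
python3 -c "
from h import *
st()"
```

```text
{'time_s': 23.07, 'ee_pos': [483.34, -17.74, 285.11], 'ee_rot': [-90.01, -0.44, 11.87], 'force': [4.71, -0.44, -5.76], 'torque': [0.13, -0.71, 0.31], 'gripper_width': 21.65}
```

Request:
{"api": "carry_out", "payload": {"increments": [[[0, 0, 0], [1.5, 0, 0], 1], [[0, 0, 0], [2.5, 0, 0], 1], [[0, 0, 0], [2.5, 0, 1], 1]]}}

```text
time_s: 23.32
ee_pos: [485.0, -16.8, 284.4]
ee_rot: [-90.1, -0.1, 11.9]
force: [0.3, -9.6, -5.1]
gripper_width: 21.1
```

```bash
python3 -c "
from h import *
st()"
```

```text
{'time_s': 23.32, 'ee_pos': [484.99, -16.84, 284.45], 'ee_rot': [-90.09, -0.07, 11.87], 'force': [0.31, -9.61, -5.13], 'torque': [-1.59, -0.13, -0.05], 'gripper_width': 21.13}
```

Request:
{"api": "carry_out", "payload": {"increments": [[[0, -0.04, 0], [-4.2, 0, -0.1], 1], [[0, -0.08, 0], [-8.2, 0, -0.3], 1], [[0, -0.08, 0], [-8.2, 0, -0.3], 1]]}}

```text
time_s: 23.57
ee_pos: [476.3, -17.9, 284.3]
ee_rot: [-89.9, -0.1, 16.4]
force: [0.6, 0.5, -3.6]
gripper_width: 21.5
```

```bash
python3 -c "
from h import *
st()"
```

```text
{'time_s': 23.57, 'ee_pos': [476.26, -17.91, 284.25], 'ee_rot': [-89.89, -0.06, 16.41], 'force': [0.64, 0.48, -3.58], 'torque': [0.17, 0.02, 0.1], 'gripper_width': 21.52}
```

Free again. Sliding off and rising.

Request:
{"api": "carry_out", "payload": {"increments": [[[0, 0, 0], [0, 0, 8], 1], [[0, 0, 0], [0, 0, 16], 1], [[0, 0, 0], [0, 0, 24], 1], [[0, 0, 0], [0, 0, 34], 1], [[0, 0, 0], [0, 0, 46], 1], [[0, 0, 0], [0, 0, 60], 1], [[0, 0, 0], [0, 0, 75], 1], [[0, 0, 0], [0, -15, 85], 1], [[0, 0, 0], [0, -40, 90], 1], [[0, 0, 0], [0, -55, 90], 1]]}}

```text
time_s: 24.4
ee_pos: [451.0, 70.2, 341.1]
ee_rot: [-89.9, -0.2, 16.5]
force: [0.8, 0.4, -4.0]
gripper_width: 21.4
```

```bash
python3 - <<'E'
from h import *
st(); f=grab('side')
W=cloud(f); Z=W[...,2]; r=np.hypot(W[...,0]-504.8,W[...,1]+120.8); th=np.degrees(np.arctan2(W[...,1]+120.8,W[...,0]-504.8)); k=(r>40)&(r<54)&(Z>74.5)&(Z<82)&(th>80)&(th<135); print('tab',k.sum(),th[k].mean(),np.median(th[k]))
print(delta((565,-31,340),90.56))
E
```

```text
{'time_s': 24.4, 'ee_pos': [451.01, 70.2, 341.06], 'ee_rot': [-89.94, -0.24, 16.54], 'force': [0.77, 0.45, -4.0], 'torque': [0.1, 0.03, 0.05], 'gripper_width': 21.37}
tab 24 108.01875420317121 109.0019302462826
(array([ 0.007, -1.292,  0.008]), array([  79.6,    4.5, -128.9]))
```

The side camera puts the tab at about 108.5°, on target. I'll confirm from the wrist viewpoint on the way back.

Request:
{"api": "carry_out", "payload": {"increments": [[[0, -0.11, 0], [8, 4, -13], 1], [[0, -0.23, 0], [16, 4, -26], 1], [[0, -0.35, 0], [24, 4, -39], 1], [[0, -0.47, 0], [32, 4, -52], 1], [[0, -0.59, 0], [40, 4, -65], 1], [[0, -0.71, 0], [48, 4, -78], 1], [[0, -0.83, 0], [56, 4, -91], 1], [[0, -0.95, 0], [64, 4, -104], 1], [[0, -1.07, 0], [72, 4, -117], 1], [[0, -1.19, 0], [79, 4, -129], 1]]}}

```text
time_s: 25.28
ee_pos: [564.1, -33.0, 334.7]
ee_rot: [-90.1, -0.1, 85.0]
force: [0.3, 0.0, -4.7]
gripper_width: 21.7
```

Request:
{"api": "carry_out", "payload": {"increments": [[[0, -0.1, 0], [0, 0, 0], 1], [[0, -0.1, 0], [0, 0, 0], 1], [[0, -0.1, 0], [0, 0, 0], 1]]}}

```text
time_s: 25.53
ee_pos: [563.4, -32.6, 334.8]
ee_rot: [-90.0, -0.1, 90.2]
force: [-0.5, -0.8, -3.4]
gripper_width: 21.6
```

```bash
cat > chk.py <<'E'
from h import *
from scipy.optimize import minimize
cc=np.array([504.7,-120.8])
def chk(f):
    W=cloud(f); Z=W[...,2]; d=W[...,:2]-cc; r=np.hypot(d[...,0],d[...,1]); th=np.degrees(np.arctan2(d[...,1],d[...,0]))
    n=np.array([np.sin(np.radians(11.6)),np.cos(np.radians(11.6))]); l=d@n
    k=(r>40)&(r<52)&(Z>74)&(Z<81)&(th>80)&(th<135)&(l>30)
    print('tab',k.sum(),[(th[k&(abs(r-R0)<1.5)].min()+th[k&(abs(r-R0)<1.5)].max())/2 for R0 in(43,46,49)])
    m=(abs(Z-109)<4)&(r<31); cs=cv2.findContours(m.astype(np.uint8),cv2.RETR_EXTERNAL,cv2.CHAIN_APPROX_NONE)[0]; c=max(cs,key=cv2.contourArea)[:,0]
    P=np.array([onplane(f,u,v,110)[:2] for u,v in c]); 
    def cost(x):
        e=P-x[:2]; a=np.arctan2(e[:,1],e[:,0]); R0=np.hypot(*e.T); b=(a-np.radians(x[2])+np.pi)%(np.pi/3)-np.pi/6
        return np.minimum(abs(R0*np.cos(b)-23),2).sum()
    best=min((minimize(cost,[*P.mean(0),t],method='Nelder-Mead') for t in range(0,60,10)),key=lambda s:s.fun); print('nut fit',best.x[:2].round(1),best.x[2]%60,best.fun/len(P))
    dk=(f['frame'].max(2)<110)&m&(r>14)&(r<24); q=np.argwhere(dk); print('dark',len(q), [round(np.degrees(np.arctan2(*((onplane(f,u,v,110)[:2]-best.x[:2])[::-1])))) for v,u in q][:60])
if __name__=='__main__':
    chk(dict(np.load('pics/w10.npz'))); st(); f=grab('wrist'); np.savez('pics/w11.npz',**f); chk(f); held(f); print(delta((519,307,340),90.56))
E
python3 chk.py
```

```text
tab 312 [np.float64(114.36608328165835), np.float64(114.42111990288538), np.float64(114.62064859637047)]
nut fit [ 504.5 -120.1] 54.534329455547635 0.2558722218529084
dark 83 [160, 157, 148, 144, 139, 137, 132, 131, 127, 123, 122, 121, 120, 119, 123, 121, 120, 119, 119, 118, 117, 121, 120, 119, 118, 117, 116, 115, 115, 120, 119, 118, 117, 116, 115, 115, 114, 113, 113, 119, 117, 116, 116, 115, 114, 113, 112, 112, 111, 116, 115, 114, 113, 112, 111, 111, 110, 114, 113, 112]
{'time_s': 25.53, 'ee_pos': [563.38, -32.61, 334.76], 'ee_rot': [-90.03, -0.09, 90.21], 'force': [-0.51, -0.85, -3.39], 'torque': [0.02, 0.23, -0.02], 'gripper_width': 21.58}
tab 327 [np.float64(108.73092998188044), np.float64(108.64746559208109), np.float64(108.77141059825688)]
nut fit [ 504.5 -120. ] 56.631837349060184 0.24886853841646997
dark 100 [154, 151, 149, 146, 143, 141, 138, 133, 131, 128, 123, 125, 124, 123, 122, 121, 120, 125, 124, 123, 122, 121, 120, 119, 118, 123, 122, 121, 120, 119, 118, 118, 117, 116, 123, 122, 121, 120, 119, 118, 117, 116, 115, 115, 121, 120, 119, 118, 117, 116, 115, 115, 114, 113, 118, 117, 116, 115, 114, 114]
held: slope deg 0.5214013294902327 lat at 0 0.4040847729918355 end 80.6827287878647 top y vs z [-4.79511301e-03  1.82392857e+02]
(array([ 0.001, -0.006,  0.001]), array([339.8,  -4.6,  42.9]))
```

The tab is at 108.7° (washer turned 59.7°), but the nut fit gives 116.6°: pulling the wrench off dragged the nut back about 8° from its stop. I'll put the wrench on again, bring the nut up to the stop without moving the washer, and unload more carefully.

```bash
python3 -c "
from h import *
print(delta((427.2,35.4,336),26.6))"
```

```text
(array([-0.   ,  1.111,  0.002]), array([ 68.5,  -1. , 135.8]))
```

Request:
{"api": "carry_out", "payload": {"increments": [[[0, 0.11, 0], [7, -1, 13], 1], [[0, 0.22, 0], [14, -2, 26], 1], [[0, 0.34, 0], [21, -2, 40], 1], [[0, 0.46, 0], [28, -2, 54], 1], [[0, 0.58, 0], [35, -2, 68], 1], [[0, 0.7, 0], [42, -2, 82], 1], [[0, 0.82, 0], [49, -2, 97], 1], [[0, 0.94, 0], [57, -2, 113], 1], [[0, 1.05, 0], [64, -2, 127], 1], [[0, 1.111, 0], [68.5, -2, 136], 1]]}}

```text
time_s: 26.42
ee_pos: [425.2, 35.4, 337.3]
ee_rot: [-89.9, -0.1, 26.3]
force: [0.4, -0.0, -3.3]
gripper_width: 21.2
```

Request:
{"api": "carry_out", "payload": {"increments": [[[0, 0, 0], [0, 15, 0], 1], [[0, 0, 0], [0, 30, 0], 1], [[0, 0, 0], [0, 42, 0], 1], [[0, 0, 0], [0, 51.5, 0], 1], [[0, 0, 0], [0, 51.5, 0], 1], [[0, 0, 0], [0, 51.5, 0], 1]]}}

```text
time_s: 26.92
ee_pos: [427.1, 34.9, 285.9]
ee_rot: [-90.0, -0.1, 26.6]
force: [0.8, -0.3, -3.4]
gripper_width: 21.7
```

```bash
python3 -c "
from h import *
st();print(delta((458.6,-27.2,285),26.6))"
```

```text
{'time_s': 26.92, 'ee_pos': [427.09, 34.86, 285.9], 'ee_rot': [-89.98, -0.13, 26.65], 'force': [0.76, -0.31, -3.45], 'torque': [0.08, 0.06, -0.05], 'gripper_width': 21.65}
(array([-0.   ,  0.001,  0.002]), array([  0.3,   0.9, -69.6]))
```

Request:
{"api": "carry_out", "payload": {"increments": [[[0, 0, 0], [0.3, 1, -10], 1], [[0, 0, 0], [0.3, 1, -20], 1], [[0, 0, 0], [0.3, 1, -29], 1], [[0, 0, 0], [0.3, 1, -37], 1], [[0, 0, 0], [0.3, 1, -44], 1], [[0, 0, 0], [0.3, 1, -51], 1], [[0, 0, 0], [0.3, 1, -57], 1], [[0, 0, 0], [0.3, 1, -63], 1], [[0, 0, 0], [0.3, 1, -69], 1], [[0, 0, 0], [0.3, 1, -69], 1]]}}

```text
time_s: 27.75
ee_pos: [459.4, -27.8, 285.0]
ee_rot: [-90.0, -0.2, 26.7]
force: [-0.2, -0.4, -4.3]
gripper_width: 21.6
```

```bash
python3 -c "
from h import *
st();arc((504.8,-120.8),[.08,.16,.24,.3,.35,.38])"
```

```text
{'time_s': 27.75, 'ee_pos': [459.35, -27.82, 285.02], 'ee_rot': [-90.05, -0.2, 26.65], 'force': [-0.2, -0.39, -4.29], 'torque': [0.06, 0.05, -0.0], 'gripper_width': 21.55}
0.08 [ 8.3  0.  -0.4]
0.16 [16.5 -0.  -1.5]
0.24 [24.6  0.  -3.2]
0.3 [30.5  0.  -4.9]
0.35 [35.4  0.  -6.6]
0.38 [38.3  0.  -7.8]
```

Request:
{"api": "carry_out", "payload": {"increments": [[[0, 0.08, 0], [8.3, 0, -0.4], 1], [[0, 0.16, 0], [16.5, 0, -1.5], 1], [[0, 0.24, 0], [24.6, 0, -3.2], 1], [[0, 0.3, 0], [30.5, 0, -4.9], 1], [[0, 0.35, 0], [35.4, 0, -6.6], 1], [[0, 0.35, 0], [35.4, 0, -6.6], 1]]}}

```text
time_s: 28.25
ee_pos: [494.1, -16.6, 285.0]
ee_rot: [-89.9, -0.2, 6.6]
force: [0.6, 0.8, -3.0]
gripper_width: 21.4
```

```bash
python3 -c "
from h import *
st();arc((504.8,-120.8),[.03])"
```

```text
{'time_s': 28.25, 'ee_pos': [494.06, -16.58, 285.04], 'ee_rot': [-89.94, -0.2, 6.64], 'force': [0.56, 0.84, -3.02], 'torque': [0.19, -0.17, 0.15], 'gripper_width': 21.36}
0.03 [ 3.1  0.  -0.1]
```

Request:
{"api": "carry_out", "payload": {"increments": [[[0, 0.02, 0], [2.1, 0, 0], 1], [[0, 0.03, 0], [3.2, 0, -0.1], 1], [[0, 0.03, 0], [3.2, 0, -0.1], 1]]}}

```text
time_s: 28.5
ee_pos: [496.6, -16.5, 285.1]
ee_rot: [-89.9, -0.2, 5.0]
force: [1.2, 1.8, -3.6]
gripper_width: 21.6
```

```bash
python3 -c "
from h import *
st();arc((504.8,-120.8),[.03])"
```

```text
{'time_s': 28.5, 'ee_pos': [496.57, -16.54, 285.12], 'ee_rot': [-89.94, -0.18, 4.98], 'force': [1.2, 1.84, -3.63], 'torque': [0.44, -0.17, 0.56], 'gripper_width': 21.63}
0.03 [ 3.1  0.  -0.1]
```

Request:
{"api": "carry_out", "payload": {"increments": [[[0, 0.02, 0], [2.1, 0, 0], 1], [[0, 0.03, 0], [3.2, 0, -0.1], 1], [[0, 0.03, 0], [3.2, 0, -0.1], 1]]}}

```text
time_s: 28.75
ee_pos: [499.7, -16.6, 285.0]
ee_rot: [-90.0, -0.1, 3.2]
force: [0.1, 1.1, -3.5]
gripper_width: 21.3
```

```bash
python3 -c "
from h import *
st()"
```

```text
{'time_s': 28.75, 'ee_pos': [499.67, -16.64, 285.03], 'ee_rot': [-89.97, -0.13, 3.23], 'force': [0.06, 1.13, -3.54], 'torque': [0.18, 0.03, 0.86], 'gripper_width': 21.28}
```

Request:
{"api": "carry_out", "payload": {"increments": [[[0, 0.015, 0], [1.6, 0, 0], 1], [[0, 0.02, 0], [2.1, 0, 0], 1], [[0, 0.02, 0], [2.1, 0, 0], 1]]}}

```text
time_s: 29.0
ee_pos: [501.6, -16.6, 285.0]
ee_rot: [-90.0, -0.1, 2.1]
force: [-1.6, -1.2, -3.7]
gripper_width: 21.8
```

```bash
python3 -c "
from h import *
st();arc((504.8,-120.8),[-.02,-.05,-.08])"
```

```text
{'time_s': 29.0, 'ee_pos': [501.61, -16.64, 284.97], 'ee_rot': [-89.99, -0.09, 2.1], 'force': [-1.62, -1.16, -3.72], 'torque': [-0.13, 0.24, 1.08], 'gripper_width': 21.78}
-0.02 [-2.1  0.  -0. ]
-0.05 [-5.2  0.  -0.1]
-0.08 [-8.3  0.  -0.3]
```

The moment at the nut is about 1.25 N m: at the stop, and under the washer's friction. Unloading in small steps.

Request:
{"api": "carry_out", "payload": {"increments": [[[0, -0.03, 0], [-3.1, 0, 0], 1], [[0, -0.06, 0], [-6.2, 0, -0.2], 1], [[0, -0.08, 0], [-8.3, 0, -0.3], 1], [[0, -0.08, 0], [-8.3, 0, -0.3], 1]]}}

```text
time_s: 29.33
ee_pos: [493.8, -17.3, 285.3]
ee_rot: [-90.0, -0.3, 6.6]
force: [2.4, -1.0, -4.8]
gripper_width: 21.5
```

```bash
python3 -c "
from h import *
st()"
```

```text
{'time_s': 29.33, 'ee_pos': [493.78, -17.26, 285.34], 'ee_rot': [-89.96, -0.28, 6.57], 'force': [2.35, -0.99, -4.76], 'torque': [-0.03, -0.33, 0.29], 'gripper_width': 21.54}
```

Request:
{"api": "carry_out", "payload": {"increments": [[[0, 0, 0], [0.7, 0, 0], 1], [[0, 0, 0], [1.2, 0, 0], 1], [[0, 0, 0], [1.2, 0, 2], 1]]}}

```text
time_s: 29.58
ee_pos: [494.5, -15.7, 285.0]
ee_rot: [-90.1, -0.1, 6.6]
force: [0.8, -7.8, -3.8]
gripper_width: 21.7
```

```bash
python3 -c "
from h import *
st()"
```

```text
{'time_s': 29.58, 'ee_pos': [494.48, -15.71, 285.0], 'ee_rot': [-90.09, -0.11, 6.64], 'force': [0.83, -7.76, -3.79], 'torque': [-1.33, 0.01, 0.01], 'gripper_width': 21.67}
```

Request:
{"api": "carry_out", "payload": {"increments": [[[0, -0.02, 0], [-2.1, 0, 0], 1], [[0, -0.03, 0], [-3.1, 0, 0], 1], [[0, -0.03, 0], [-3.1, 0, 0], 1]]}}

```text
time_s: 29.83
ee_pos: [491.1, -15.0, 285.0]
ee_rot: [-89.9, -0.1, 8.3]
force: [-0.1, -0.5, -3.4]
gripper_width: 21.2
```

```bash
cat >> h.py <<'E'
def couple():
    s=env.state(); r=(np.array([504.8,-120.8])-s['ee_pos'][:2])/1e3; F=s['force']; A=R.from_euler('xyz',s['ee_rot'],degrees=True)
    print('couple at nut',round(s['torque'][2]-(r[0]*F[1]-r[1]*F[0]),2),'tool force',A.inv().apply(F).round(1),'yaw',s['ee_rot'][2].round(2))
E
python3 -c "
from h import *
couple()"
```

```text
couple at nut 0.06 tool force [-0.1  3.4 -0.4] yaw 8.32
```

Force-free at yaw 8.3°. Sliding off.

Request:
{"api": "carry_out", "payload": {"increments": [[[0, 0, 0], [0, 0, 3], 1], [[0, 0, 0], [0, 0, 6], 1], [[0, 0, 0], [0, 0, 9], 1]]}}

```text
time_s: 30.08
ee_pos: [489.9, -5.9, 285.0]
ee_rot: [-89.9, -0.1, 8.3]
force: [-0.4, -0.8, -3.3]
gripper_width: 21.7
```

```bash
python3 -c "
from h import *
couple()"
```

```text
couple at nut 0.08 tool force [-0.6  3.3 -0.8] yaw 8.33
```

Request:
{"api": "carry_out", "payload": {"increments": [[[0, 0, 0], [0, 0, 8], 1], [[0, 0, 0], [0, 0, 16], 1], [[0, 0, 0], [0, 0, 26], 1], [[0, 0, 0], [0, 0, 38], 1], [[0, 0, 0], [0, 0, 52], 1], [[0, 0, 0], [0, 0, 66], 1], [[0, 0, 0], [0, -15, 76], 1], [[0, 0, 0], [0, -35, 80], 1], [[0, 0, 0], [0, -55, 80], 1]]}}

```text
time_s: 30.83
ee_pos: [477.7, 74.7, 340.3]
ee_rot: [-89.9, -0.1, 8.5]
force: [-0.6, -0.2, -4.2]
gripper_width: 21.7
```

```bash
python3 -c "
from h import *
st();print(delta((565,-31,340),90.56))"
```

```text
{'time_s': 30.83, 'ee_pos': [477.69, 74.71, 340.34], 'ee_rot': [-89.91, -0.07, 8.47], 'force': [-0.62, -0.23, -4.2], 'torque': [0.15, 0.03, 0.02], 'gripper_width': 21.68}
(array([-0.   , -1.433,  0.002]), array([  70.8,    0.2, -117.4]))
```

Off cleanly. Checking from the same viewpoint as before.

Request:
{"api": "carry_out", "payload": {"increments": [[[0, -0.11, 0], [6, 0, -10], 1], [[0, -0.23, 0], [12, 0, -20], 1], [[0, -0.35, 0], [18, 0, -32], 1], [[0, -0.47, 0], [25, 0, -44], 1], [[0, -0.59, 0], [32, 0, -56], 1], [[0, -0.71, 0], [40, 0, -68], 1], [[0, -0.83, 0], [48, 0, -80], 1], [[0, -0.95, 0], [56, 0, -92], 1], [[0, -1.07, 0], [64, 0, -106], 1], [[0, -1.19, 0], [71, 0, -117], 1]]}}

```text
time_s: 31.67
ee_pos: [566.0, -32.3, 340.0]
ee_rot: [-90.1, -0.1, 76.9]
force: [0.9, 0.1, -3.1]
gripper_width: 21.4
```

Request:
{"api": "carry_out", "payload": {"increments": [[[0, -0.12, 0], [0, 0, 0], 1], [[0, -0.24, 0], [0, 0, 0], 1], [[0, -0.24, 0], [0, 0, 0], 1], [[0, -0.24, 0], [0, 0, 0], 1]]}}

```text
time_s: 32.0
ee_pos: [565.4, -31.8, 340.0]
ee_rot: [-90.1, -0.1, 90.2]
force: [-0.1, 0.1, -3.5]
gripper_width: 21.4
```

```bash
python3 chk.py | grep -v dark
```

```text
tab 312 [np.float64(114.36608328165835), np.float64(114.42111990288538), np.float64(114.62064859637047)]
nut fit [ 504.5 -120.1] 54.534329455547635 0.2558722218529084
{'time_s': 32.0, 'ee_pos': [565.44, -31.84, 339.98], 'ee_rot': [-90.11, -0.07, 90.16], 'force': [-0.05, 0.06, -3.47], 'torque': [0.04, 0.13, -0.02], 'gripper_width': 21.37}
tab 320 [np.float64(108.78177164519431), np.float64(108.60139032391089), np.float64(108.36604264528057)]
nut fit [ 504.6 -120. ] 48.802209823478734 0.2571426220192072
held: slope deg 0.45654156538752994 lat at 0 0.4590023968853525 end 80.68696309763656 top y vs z [-4.49492735e-03  1.82391574e+02]
(array([ 0.002, -0.007,  0.001]), array([339. ,   0.4,  45.4]))
```

The nut is at 108.8° and the tab at 108.6°: at the stop, one flat on. Now to put the wrench back where it lay.

Request:
{"api": "carry_out", "payload": {"increments": [[[0, -0.007, 0], [20, 0, 4], 1], [[0, -0.007, 0], [50, 0, 8], 1], [[0, -0.007, 0], [88, 0, 12], 1], [[0, -0.007, 0], [126, 0, 18], 1], [[0, -0.007, 0], [164, 0, 24], 1], [[0, -0.007, 0], [202, 0, 30], 1], [[0, -0.007, 0], [240, 0, 35], 1], [[0, -0.007, 0], [278, 0, 40], 1], [[0, -0.007, 0], [312, 0, 44], 1], [[0, -0.007, 0], [339, 0, 45.5], 1]]}}

```text
time_s: 32.88
ee_pos: [517.0, 309.2, 340.6]
ee_rot: [-90.1, -0.1, 90.7]
force: [-0.0, -0.1, -3.5]
gripper_width: 21.3
```

Request:
{"api": "carry_out", "payload": {"increments": [[[0, 0, 0], [0, 20, 0], 1], [[0, 0, 0], [0, 50, 0], 1], [[0, 0, 0], [0, 80, 0], 1], [[0, 0, 0], [0, 100, 0], 1], [[0, 0, 0], [0, 115, 0], 1], [[0, 0, 0], [0, 125, 0], 1], [[0, 0, 0], [0, 130, 0], 1], [[0, 0, 0], [0, 130, 0], 1]]}}

```text
time_s: 33.55
ee_pos: [518.5, 306.4, 209.8]
ee_rot: [-90.1, -0.0, 90.6]
force: [0.3, 0.1, -4.2]
gripper_width: 21.0
```

```bash
python3 -c "
from h import *
st();print(delta((519.2,307,199.2),90.7))"
```

```text
{'time_s': 33.55, 'ee_pos': [518.47, 306.36, 209.78], 'ee_rot': [-90.08, -0.03, 90.65], 'force': [0.26, 0.09, -4.21], 'torque': [0.02, 0.19, -0.02], 'gripper_width': 21.0}
(array([ 0.001, -0.001,  0.   ]), array([ 0.6, 10.6, -0.7]))
```

Request:
{"api": "carry_out", "payload": {"increments": [[[0, 0, 0], [0.6, 3, -0.7], 1], [[0, 0, 0], [0.6, 6, -0.7], 1], [[0, 0, 0], [0.6, 8, -0.7], 1], [[0, 0, 0], [0.6, 9.5, -0.7], 1], [[0, 0, 0], [0.6, 10.2, -0.7], 1], [[0, 0, 0], [0.6, 10.2, -0.7], 1]]}}

```text
time_s: 34.05
ee_pos: [519.4, 306.8, 200.4]
ee_rot: [-90.2, -0.1, 90.7]
force: [0.4, 0.5, -4.5]
gripper_width: 21.1
```

```bash
python3 -c "
from h import *
st()"
```

```text
{'time_s': 34.05, 'ee_pos': [519.41, 306.8, 200.39], 'ee_rot': [-90.16, -0.07, 90.68], 'force': [0.38, 0.52, -4.47], 'torque': [0.06, 0.21, -0.06], 'gripper_width': 21.09}
```

Request:
{"api": "carry_out", "payload": {"increments": [[[0, 0, 0], [0, 0.5, 0], 1], [[0, 0, 0], [0, 1, 0], 1], [[0, 0, 0], [0, 1.3, 0], 1], [[0, 0, 0], [0, 1.3, 0], 1]]}}

```text
time_s: 34.38
ee_pos: [519.5, 306.9, 199.3]
ee_rot: [-90.2, -0.1, 90.7]
force: [-1.1, 0.4, -2.6]
gripper_width: 21.1
```

Request:
{"api": "carry_out", "payload": {"increments": [[[0, 0, 0], [0, 0.4, 0], 1], [[0, 0, 0], [0, 0.4, 0], 1]]}}

```text
time_s: 34.55
ee_pos: [519.5, 306.9, 199.2]
ee_rot: [-90.2, -0.1, 90.7]
force: [-1.6, 0.1, 1.3]
gripper_width: 21.2
```

```bash
python3 -c "
from h import *
st()"
```

```text
{'time_s': 34.55, 'ee_pos': [519.47, 306.9, 199.21], 'ee_rot': [-90.18, -0.08, 90.7], 'force': [-1.62, 0.07, 1.3], 'torque': [-0.15, 0.36, 0.0], 'gripper_width': 21.19}
```

The wrench is on the mat, which carries its weight. Releasing and rising.

Request:
{"api": "carry_out", "payload": {"increments": [[[0, 0, 0], [0, 0, 0], 0.7], [[0, 0, 0], [0, 0, 0], 0.5], [[0, 0, 0], [0, 0, 0], 0.4], [[0, 0, 0], [0, 0, 0], 0.4], [[0, 0, 0], [0, 0, 0], 0.4], [[0, 0, 0], [0, -10, 0], 0.4], [[0, 0, 0], [0, -40, 0], 0.4], [[0, 0, 0], [0, -80, 0], 0.2], [[0, 0, 0], [0, -120, 0], 0], [[0, 0, 0], [0, -160, 0], 0]]}}

```text
time_s: 35.38
ee_pos: [518.7, 306.5, 361.1]
ee_rot: [-90.2, -0.1, 90.7]
force: [0.7, 0.2, -0.6]
gripper_width: 71.7
```

Request:
{"api": "carry_out", "payload": {"increments": [[[0, 0, 0], [0, -35, 0], 0], [[0, 0, 0], [0, -60, 0], 0], [[0, 0, 0], [0, -60, 0], 0], [[0, 0, 0], [0, -60, 0], 0]]}}

```text
time_s: 35.72
ee_pos: [518.6, 306.5, 421.2]
ee_rot: [-90.4, -0.2, 90.7]
force: [-1.7, -0.5, -0.2]
gripper_width: 90.9
```

```bash
python3 - <<'E'
from h import *
st()
def wp(f,y0,y1):
    W=cloud(f);Z=W[...,2]; p=W[(W[...,0]>420)&(W[...,0]<700)&(W[...,1]>y0)&(W[...,1]<y1)&(Z>11)&(Z<26)]; h=p[p[:,0]<540]
    l=cv2.fitLine(h[:,:2].astype(np.float32),cv2.DIST_HUBER,0,.01,.01).ravel(); return np.degrees(np.arctan2(l[1],l[0])).round(2),p[:,:2].min(0).round(1),p[:,:2].max(0).round(1),'z handle/head',np.median(h[:,2]).round(1),np.median(p[p[:,0]>580][:,2]).round(1)
f=grab('wrist'); old=dict(np.load('pics/w5.npz')); print('old',wp(old,240,390)); print('new',wp(f,240,390))
from chk import *
g=grab('side'); o=dict(np.load('pics/side0.npz')); W=cloud(g); Z=W[...,2]; d=W[...,:2]-cc; r=np.hypot(d[...,0],d[...,1]); th=np.degrees(np.arctan2(d[...,1],d[...,0])); k=(r>40)&(r<54)&(Z>74.5)&(Z<82)&(th>80)&(th<135); print('tab',k.sum(),th[k].mean())
D=cv2.absdiff(g['frame'],o['frame']).max(2)>60; n,_,s,c=cv2.connectedComponentsWithStats(D.astype(np.uint8)); print([(s[i].tolist()) for i in range(1,n) if s[i,4]>25])
E
```

```text
{'time_s': 35.72, 'ee_pos': [518.64, 306.49, 421.16], 'ee_rot': [-90.39, -0.2, 90.69], 'force': [-1.71, -0.49, -0.21], 'torque': [0.12, -0.04, -0.04], 'gripper_width': 90.92}
old (np.float32(0.56), array([438.8, 263.5]), array([654.5, 352.7]), 'z handle/head', np.float64(16.7), np.float64(16.7))
new (np.float32(0.59), array([439.1, 264.4]), array([655.3, 353.1]), 'z handle/head', np.float64(16.7), np.float64(16.7))
tab 20 109.37729310790061
[[3, 0, 29, 48, 779], [91, 0, 45, 57, 1613], [220, 0, 36, 41, 673], [60, 3, 7, 16, 29], [221, 11, 15, 9, 85], [16, 39, 12, 8, 35], [9, 44, 62, 20, 709], [213, 46, 51, 54, 1581], [93, 60, 39, 37, 829], [22, 69, 42, 100, 2775], [182, 108, 13, 6, 36], [71, 133, 165, 60, 2873], [65, 135, 47, 29, 760], [87, 195, 26, 43, 363], [88, 215, 6, 21, 53], [82, 217, 4, 21, 63], [66, 221, 14, 21, 176], [104, 248, 8, 12, 41], [0, 266, 29, 23, 417]]
```

```bash
python3 -c "
from h import *
print(env.job_done());st()"
```

```text
the job is handed in; nothing more can be done
None
the job is handed in; nothing more can be done
```

The nut is tightened one flat past finger-tight, and the wrench is back flat on the mat. I handed the job in after about 36 s.

- **By hand:** I turned the nut clockwise to its stop. The dot came over the washer's tab, 169.4° against 169.3° as world angles.
- **First pull with the wrench:** This turned the washer only about 54°, so I put the wrench on again for a second, short pull.
- **Second pull:** The tab came to 108.7°, a turn of about 59.7°. Taking the wrench off dragged the nut back about 8° from its stop.
- **Third time on:** I brought the nut back to the stop at about 1.25 N m, below the 1.4 N m at which the washer slips. I then unloaded the wrench and slid it off without force.

**Last checks:**
- **Nut and washer:** The close wrist view gave the nut at 108.8° and the tab at 108.6°, so the washer has turned about 60° (±1°). The coarser side camera gave 109.4° for the tab at the end.
- **Wrench:** It lies within 1 mm and 0.1° of where it started, with handle and head level.
- **Everything else:** Comparing start and end images from the side camera showed changes that I put down to the arm and its shadows. I did not measure the small wrench or the other loose objects one by one.

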